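# Make up the petty-cash box

## Task

Make up the petty-cash box for the night: lay the voucher book flat on the bottom of the box, then set the coin tray in over it so that it sits level on its ledges with its crosswise lane on the lock side, away from the lid's hinge. Once the tray is in, put each of the three paper coin rolls into the lane of the tray that is shaped for it, and last of all shut the lid fully.

Things in the scene. Friction and masses are not known exactly. Their poses are not given: they have to be found in the camera images.
- cash_box: Open dark grey steel cash box, fixed; 139 (x) x 177 (y) x 58 mm high outside, 134 x 172 mm inside, floor 3 mm. Origin: centre of its underside, z up. Lock on the -x side, lid hinged along the +x rim. Along both y = +/-86 mm walls runs a 10 mm wide ledge, top 55 mm up: the tray's flange rests on these, bringing the tray's top flush with the rim, with 28 mm of room under it.
- lid (a joint): Angle of the box's lid in rad: 0 shut, 1.6 to 1.75 at the start (standing just past upright behind the box). A shell 30 mm deep, hinged on the line x = 69.5, z = 58 mm of the box frame. Its stiff hinge holds it above about 0.9; tipped toward the lock side past about 0.75 it sinks shut slowly by its own weight.
- lid_edge (a point): Middle of the lid's free edge on its outer face; at x = -69.5, z = 88 mm in the box frame when shut. With the lid open it is the top rear edge, about 190 mm above the desk: push it there from behind, toward the lock side, to shut the lid.
- tray_centre (a point): Loose grey plastic coin tray, 124 (x) x 164 (y) mm over its 3 mm top flange, 27 mm high, 120 x 144 mm under the flange, about 0.2 kg. Point at its centre, half-way up. Grip: a middle rib along x, 12 mm thick, 56 mm long, top flush with the tray's; beside it two finger wells 56 (x) x 28 (y) mm, 24 mm deep. Three lanes in its top, one for each roll. The crosswise lane (at -x) goes to the box's lock side.
- roll_fat_centre (a point): Fat short coin roll in white paper, diameter 28, length 52 mm, 0.21 kg, lying on its side. Point at its centre; x along its length. Its lane in the tray lies along the tray's x, centre at x = 22, y = 53 mm from the tray's point, 8 mm deep, 32 x 62 mm.
- roll_mid_centre (a point): Medium coin roll in white paper, diameter 22, length 72 mm, 0.16 kg, lying on its side. Point at its centre; x along its length. Its lane in the tray lies along the tray's x, centre at x = 14, y = -53 mm from the tray's point, 6 mm deep, 27 x 82 mm.
- roll_thin_centre (a point): Thin long coin roll in white paper, diameter 16, length 92 mm, 0.12 kg, lying on its side. Point at its centre; x along its length. Its lane in the tray lies along the tray's y, centre at x = -44.5, y = 0 mm from the tray's point, 4 mm deep, 21 x 102 mm.
- book_centre (a point): Voucher book with brown card covers and a black cloth spine, 100 (x) x 56 (y) x 18 mm thick, 0.1 kg, lying flat. Point at its centre, half-way up; x along its length, z up.
Things that resemble listed ones, but are neither listed nor needed, are in the scene too. What is shaped like the part that bears roll_fat_centre but black is not meant.

How it is judged:
On the way, in this order (a step that is already met when the one before it is completed fails the run):
1. the voucher book lies flat on the bottom of the cash box (x of book_centre in the frame of cash_box between -0.06 and 0.06 m and y of book_centre in the frame of cash_box between -0.08 and 0.08 m and z of book_centre in the frame of cash_box between 0.005 and 0.018 m and angle between book_centre's own z axis and vertical below 0.15 rad), for 0.2 s.
2. the coin tray is seated level on its ledges over the book, crosswise lane on the lock side (all of step 1 and x of tray_centre in the frame of cash_box between -0.008 and 0.008 m and y of tray_centre in the frame of cash_box between -0.008 and 0.008 m and z of tray_centre in the frame of cash_box between 0.041 and 0.048 m and angle between the x axis of tray_centre and the x axis of cash_box, either way round below 0.1 rad and angle between tray_centre's own z axis and vertical below 0.05 rad and x of lid_edge in the frame of tray_centre above 0.03 m), for 0.2 s.
3. each coin roll lies in its own lane of the seated tray (x of tray_centre in the frame of cash_box between -0.008 and 0.008 m and y of tray_centre in the frame of cash_box between -0.008 and 0.008 m and z of tray_centre in the frame of cash_box between 0.041 and 0.048 m and angle between the x axis of tray_centre and the x axis of cash_box, either way round below 0.1 rad and angle between tray_centre's own z axis and vertical below 0.05 rad and x of roll_fat_centre in the frame of tray_centre between 0.014 and 0.03 m and y of roll_fat_centre in the frame of tray_centre between 0.045 and 0.061 m and z of roll_fat_centre in the frame of tray_centre between 0.0155 and 0.0235 m and angle between the x axis of each of roll_fat_centre, roll_mid_centre and the x axis of tray_centre, either way round below 0.1 rad and x of roll_mid_centre in the frame of tray_centre between 0.006 and 0.022 m and y of roll_mid_centre in the frame of tray_centre between -0.061 and -0.045 m and z of roll_mid_centre in the frame of tray_centre between 0.0145 and 0.0225 m and x of roll_thin_centre in the frame of tray_centre between -0.0525 and -0.0365 m and y of roll_thin_centre in the frame of tray_centre between -0.008 and 0.008 m and z of roll_thin_centre in the frame of tray_centre between 0.0135 and 0.0215 m and angle between the x axis of roll_thin_centre and the y axis of tray_centre, either way round below 0.1 rad and x of lid_edge in the frame of tray_centre above 0.03 m), for 0.2 s.
At the end, for the whole second after the job is handed in: Lid shut (0.04 rad); book flat on the box floor (centre under 18 mm up); tray seated on both ledges (41 to 48 mm up, 8 mm, 0.1 rad; level to 0.05), cross lane at the lock side; each roll in its own lane (8 mm, height 4 mm, 0.1 rad); all at rest and released (all of step 1 and x of tray_centre in the frame of cash_box between -0.008 and 0.008 m and y of tray_centre in the frame of cash_box between -0.008 and 0.008 m and z of tray_centre in the frame of cash_box between 0.041 and 0.048 m and angle between the x axis of tray_centre and the x axis of cash_box, either way round below 0.1 rad and angle between tray_centre's own z axis and vertical below 0.05 rad and x of roll_fat_centre in the frame of tray_centre between 0.014 and 0.03 m and y of roll_fat_centre in the frame of tray_centre between 0.045 and 0.061 m and z of roll_fat_centre in the frame of tray_centre between 0.0155 and 0.0235 m and angle between the x axis of each of roll_fat_centre, roll_mid_centre and the x axis of tray_centre, either way round below 0.1 rad and x of roll_mid_centre in the frame of tray_centre between 0.006 and 0.022 m and y of roll_mid_centre in the frame of tray_centre between -0.061 and -0.045 m and z of roll_mid_centre in the frame of tray_centre between 0.0145 and 0.0225 m and x of roll_thin_centre in the frame of tray_centre between -0.0525 and -0.0365 m and y of roll_thin_centre in the frame of tray_centre between -0.008 and 0.008 m and z of roll_thin_centre in the frame of tray_centre between 0.0135 and 0.0215 m and angle between the x axis of roll_thin_centre and the y axis of tray_centre, either way round below 0.1 rad and x of lid_edge in the frame of tray_centre below -0.03 m and value of joint lid below 0.04 rad and linear speed of each of voucher_book, coin_tray, roll_fat, roll_mid, roll_thin below 0.02 m/s); the robot touches nothing.
It also fails if it takes over 147 s, if anything falls off the work surface, if the arm or the gripper's body presses on something with over 40 N, if the wrist force passes 120 N, or if a joint passes its speed limit or range.

## Robot

A 7-joint arm with a two-finger parallel gripper is mounted at the origin on the work surface; the furniture and walls round the work are solid. World frame = base frame: x ahead of the robot, y to its left, z up, the work surface at z = 0. Lengths are in m, angles in rad, forces in N, time in s.
With the tool pointing down it reaches from about 0.35 to 0.9 m from the base axis. Payload 8.1 kg.
Tool frame: the origin (TCP) lies midway between the tips of the shut fingers; the grasp point (between the pads) lies 19 mm behind it; z points along the fingers, y is the line along which they close (so a half turn about z gives the same grasp; the last joint's range is limited). The gripper opens to 92 mm and grips with 3 to 60 N. Pads are 19 mm wide; open, the fingers measure 130 mm over their backs; the gripper's body (75 mm by 190 mm) begins 47 mm behind the grasp point.
Start: joints at [1.171, 0.434, 0.025, 1.573, -0.012, 1.134, -0.075], TCP at [0.183, -0.598, 0.227] pointing down, gripper open.
Joint ranges: [-2.62, 2.62], [-0.44, 2.09], [-1.27, 1.32], [0.08, 2.57], [-1.32, 4.46], [0.12, 2], [-2.74, 2.74]. Speed limits (rad/s): [2.22, 2.22, 3.01, 3.01, 3.14, 3.14, 3.14].

## Interface

Orientations are given as a rotation vector (axis times angle).
In Python, from cell import readout, get_image, calibration, ticket gives the robot as it stands. The module is installed in compiled form; this text tells all that it offers.
- The arm moves only by the tool move_arm, never from a script. Its argument "series" is a list of rows, each a list of 6 numbers: the shift along the world's x, y, z as a fraction of full scale, then the turn, a rotation vector about the world's x, y, z as a fraction of full scale. A call has 1 to 5 rows; each row is the pose to reach, as a shift and turn from the pose commanded when the call began; what a row does not reach only later rows make up. Full scale, the value 1, is 0.75 m for a shift and 60 degrees for a turn. A row lasts 1/10 s, in which the tool goes at most 50 mm and 8.59 degrees, less where a joint would pass 70% of its speed; a pose out of reach is approached as far as the arm can. A call with a number of a shift or a turn outside -1 to 1 is refused whole. A call with a gripper value outside its range is refused whole. "claw" is the opening, from -1 (shut) to 1 (fully open), so that 0 is half open, set as the call begins (left out, the last holds). The fingers move at their own pace and stop on an object; "squeeze" is the grip in N (left out, the last holds). Time passes only in rows, so rows that repeat a pose let the fingers close. It gives the time, the measured TCP pose, the force, the opening and the grip force at its end, in the units of the state.
- readout.observe(): the state, without advancing time (a new reading comes with each control period).
- get_image(name): name is "scene" or "top" or "wrist"; returns (picture, depth): 384x512x3 uint8, red, green, blue; 384x512 float32, m along the optical axis (not along the pixel's ray), 0 where there is no reading.
- calibration(name): a dict with "fx", "fy", "cx", "cy" (pixels), "view" (4x4, takes a point from world to camera coordinates); the wrist camera has in their place "mount" (4x4, takes a point from camera to tool coordinates, whose origin is the TCP and whose axes are the flange's). Camera axes: x right, y down, z forward; pixel columns grow to the right and rows downward; lengths in m; the calibration is good to about 2 mm. The wrist camera is an equidistant fisheye: a pixel r from the principal point sees the ray r / f radians off the axis. A picture is of the moment at which its call begins: read the wrist's pose just before it. calibration takes no time and is no camera call.
- ticket.sign_off(): hands the job in; it is judged then, once.
The state is a dict: "clock": time; "joints": joint angles; "dq": joint speeds; "joint_efforts": joint torques, N m; "position": TCP position; "ee_rot": TCP orientation; "force": force on the tool from outside, world axes, zero at the start; "ft_torque": the same for the moment, N m; "width": opening from 0.0 (shut) to 1.0 (fully open); "gripper_force": force on a finger pad.
Only numpy, scipy, OpenCV 4.12 (cv2) and the standard library are available. Lean on these libraries where they do the work, as an engineer would, in place of code of your own. Each camera call takes 0.05 s, during which the arm holds its last target. There are 200 camera calls.

## Working session

There is one attempt and no reset: what is moved stays moved. The work goes in short steps, Python scripts to look and compute and a tool call to move; the robot and the scene stay as the last step left them, time stands still between calls to the robot, and variables do not carry over. Pictures are saved under pics/ and viewed, at most 14 in all, crops included, and the job is handed in when it is done.

Besides the shell and the picture viewer there is one more tool, called after "Request:" as a command line: name --pt "numbers of a row" for each row, then --argument value for the rest. move_arm: Moves the arm, as the interface text tells. Shift numbers are shares of 0.75 m and turn numbers shares of 60 degrees, none past 1 either way. Its arguments: {"type":"object","properties":{"series":{"type":"array"},"claw":{"type":"number"},"squeeze":{"type":"number"}},"required":["series"]}

```bash
mkdir -p pics
cat > h.py <<'E'
import numpy as np,cv2
from cell import readout,get_image,calibration,ticket
def snap(n,f):
    im,d=get_image(n); cv2.imwrite('pics/%s.png'%f,im[:,:,::-1]); np.savez('pics/%s.npz'%f,im=im,d=d); return im,d
def cloud(n,d):
    c=calibration(n); v,u=np.mgrid[:d.shape[0],:d.shape[1]]
    P=np.stack([(u-c['cx'])/c['fx']*d,(v-c['cy'])/c['fy']*d,d],-1)
    V=np.array(c['view']); return (P-V[:3,3])@V[:3,:3]
E
python3 - <<'E'
from h import *
for n in('scene','top'): snap(n,n+'0')
print({k:np.round(v,3).tolist() for k,v in readout.observe().items()})
for n in('top','wrist'): print(calibration(n))
E
```

```text
{'clock': 0.1, 'joints': [1.171, 0.435, 0.025, 1.574, -0.012, 1.134, -0.075], 'dq': [0.001, -0.001, 0.001, -0.003, 0.001, -0.001, -0.0], 'joint_efforts': [0.003, -66.913, 0.988, -31.515, -0.061, 0.038, 0.0], 'position': [0.183, -0.597, 0.226], 'ee_rot': [-3.106, -0.464, 0.001], 'force': [0.115, -0.187, -0.193], 'ft_torque': [0.017, 0.028, -0.014], 'gripper_force': 0.0, 'width': 1.001}
{'fx': 462.6011646862241, 'fy': 462.6011646862241, 'cx': 255.38371149391776, 'cy': 189.95104248135908, 'view': array([[-0.01881844, -0.99981997,  0.00242712,  0.01636835],
       [-0.99562075,  0.01851697, -0.09163206,  0.51464866],
       [ 0.09157062, -0.00414086, -0.99578998,  1.72818342],
       [ 0.        ,  0.        ,  0.        ,  1.        ]])}
{'fx': 297.3186396354542, 'fy': 297.3186396354542, 'cx': 253.9136820103024, 'cy': 187.5931103568271, 'mount': array([[ 4.13004861e-04, -9.53043848e-01, -3.02832053e-01,
         8.35970035e-02],
       [ 9.99999253e-01,  4.51360763e-05,  1.22175935e-03,
         7.89640843e-04],
       [-1.15072158e-03, -3.02832332e-01,  9.53043155e-01,
        -1.59386344e-01],
       [ 0.00000000e+00,  0.00000000e+00,  0.00000000e+00,
         1.00000000e+00]])}
```

View pics/scene0.png

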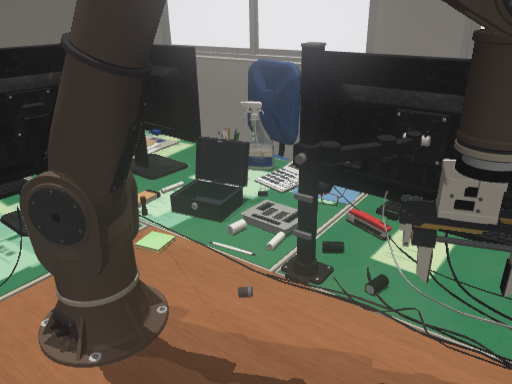

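View pics/top0.png

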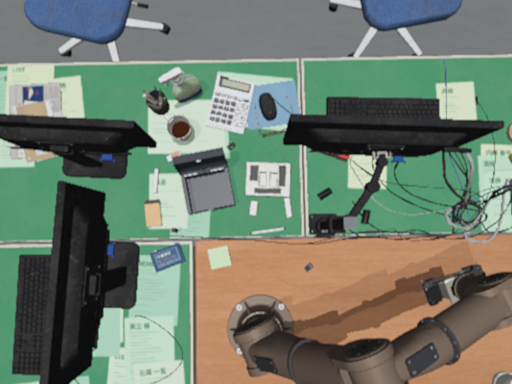

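The top view shows the box at (207,190) with its lid toward the far side, the tray at (268,180), and white rolls at (253,209), (288,207) and (268,231). The brown book candidate is at (153,213). Lookalikes are the blue pad (167,257), the white stick (154,181), and black cylinders (325,193) and (308,267). I'll check with a crop.

Run:
```python
import numpy as np,cv2
from h import *
z=np.load('pics/top0.npz'); im=z['im'];d=z['d']
c=im[140:280,135:335]; cv2.imwrite('pics/c0.png',cv2.resize(c,None,fx=4,fy=4,interpolation=cv2.INTER_CUBIC)[:,:,::-1])
P=cloud('top',d)
for n,(u,v) in dict(box=(207,190),tray=(268,180),fat=(253,209),mid=(288,207),thin=(268,231),book=(153,213),blue=(167,257),stick=(154,181),blk=(325,193),blk2=(308,267),pole=(320,222),lid=(203,156)).items(): print(n,P[v,u].round(3))
```

```text
box [0.52  0.192 0.006]
tray [ 0.551 -0.042  0.028]
fat [0.443 0.017 0.026]
mid [ 0.448 -0.116  0.019]
thin [ 0.359 -0.038  0.006]
book [0.435 0.397 0.012]
blue [0.269 0.343 0.017]
stick [0.558 0.393 0.01 ]
blk [ 0.499 -0.257  0.021]
blk2 [ 0.223 -0.183  0.03 ]
pole [ 0.389 -0.23   0.056]
lid [0.62  0.185 0.194]
```

View pics/c0.png

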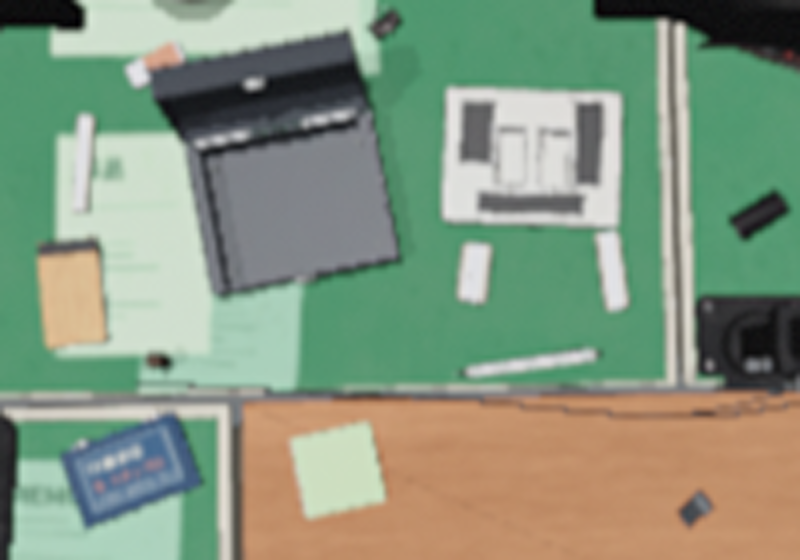

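The crop shows:
- **Book:** brown, black spine, at crop (72,293).
- **Thin roll:** about 93 mm long, at crop (84,162). The 120 mm stick at (530,362) is a pen.
- **Fat roll:** (475,272).
- **Medium roll:** (612,272).
- **Tray:** its cross lane is at the bottom, toward the robot.
- **Box:** the lid is at the far side, +x.

Next I'll fit the poses.

```bash
cat >> h.py <<'E'
def fit(P,m,im,name):
    """largest blob in mask m -> (x,y) min-area rect in world"""
    n,l,s,_=cv2.connectedComponentsWithStats(m.astype(np.uint8))
    k=1+np.argmax(s[1:,4]); q=P[l==k]
    (cx,cy),(w,h),a=cv2.minAreaRect((q[:,:2]*1000).astype(np.float32))
    print(name,'c',round(cx,1),round(cy,1),'size',round(w,1),round(h,1),'ang',round(a,1),'zmed',np.median(q[:,2]).round(4),'n',len(q))
E
python3 - <<'E'
from h import *
z=np.load('pics/top0.npz'); im=z['im'].astype(int);d=z['d']; P=cloud('top',d); Z=P[...,2]
V,U=np.mgrid[:384,:512]
def win(u0,u1,v0,v1): return (U>=u0)&(U<=u1)&(V>=v0)&(V<=v1)
white=(im.min(-1)>170)&(im.max(-1)-im.min(-1)<22)
print('desk z',np.median(Z[win(240,260,218,226)]))
fit(P,win(247,260,198,219)&white,im,'fat')
fit(P,win(282,294,196,219)&white,im,'mid')
fit(P,win(150,161,165,196)&white,im,'thin')
fit(P,win(140,165,195,230)&(Z>.01)&(Z<.03),im,'book')
fit(P,win(240,296,155,200)&(Z>.017),im,'tray')
fit(P,win(170,242,165,218)&(Z>.048)&(Z<.07),im,'boxrim')
fit(P,win(170,242,140,190)&(Z>.15),im,'lidtop')
np.set_printoptions(linewidth=220)
print('heights(cm), rows v 60..240/10, cols u 100..300/10'); 
for v in range(90,250,10): print(v,(Z[v,100:340:10]*100).round(0).astype(int))
E
```

```text
desk z 0.0016208528717406637
fat c 448.1 16.9 size 25.2 52.9 ang 82.6 zmed 0.0249 n 93
mid c 447.3 -114.2 size 72.2 19.7 ang 6.6 zmed 0.0186 n 100
thin c 441.1 231.5 size 457.5 100.5 ang 55.9 zmed 0.0049 n 235
book c 438.4 397.9 size 104.5 67.3 ang 10.6 zmed 0.0172 n 385
tray c 487.4 -38.3 size 163.6 268.5 ang 88.5 zmed 0.0254 n 1165
boxrim c 532.2 189.1 size 170.9 178.3 ang 10.3 zmed 0.0566 n 582
lidtop c 539.4 109.4 size 385.3 157.1 ang 49.5 zmed 0.1911 n 445
heights(cm), rows v 60..240/10, cols u 100..300/10
90 [ -1   1   0   0   1   0  14   0  12  10   3   0   3   2   2   3   1   0   0   1 -74   1   0   0]
100 [ 0  0  0  0  0 10  7  0  4  0  0  0  2  2  2  2  3  4  0  0  0  0  1  3]
110 [ 0  0  1 -1  0  0  8  0  0  0  0  0  2  1  2  0  0  4  1  1 -1  1  1  3]
120 [46 46 46 46  1  0  0  8  3  0  0  2  1  2  2  1  1  0  1 46 47 47 47 47]
130 [40 41 42 42 39  0  0  5  3  9  0  0  0  1  2  0  1  1  3 35 35 37 39 39]
140 [37 37 34 29 27 25  0  0  1  0  0  1  0  0  0  0  0  0  0 20 20 29 36 37]
150 [24 24 26  1  0  1  0  0  0  0  1 19 18  0  1  1  0  0  0  0  0 21 21 22]
160 [17  1  1  0  0  0  1  0 19 19 20  8  6  0  0  0  0  0  0  0 -1  1  1  0]
170 [ 2  2  1  0  0  0 -1  0  5  5  5 -1  2  1  1  3  3  3  2  0 -1  0  0  0]
180 [ 0  0  0 -1  0  0  1  0  1  0 -1  1  0  2  0  2  0  1  2  1  0  1  1  1]
190 [18  0  0  1  1  0  0  0  0  1  0 -1  0  5 -1  3  2  2  2  0  1  1  0  3]
200 [18  0  0  0  0  2  0  0  0  1  0 -1  0  1  0  0  1 -1  0  0  0  0  0  0]
210 [22  0  0 -1  0  2  1  0  0  6  6  1  0  0  0  2  0  1 -1  1  1  0  0  1]
220 [28  0  1  0  0  1  2  1 -1  0 -1 -1  0  0  0  0 -1  0  1  0  1  1  3 32]
230 [27  0  0  0  1  1  0  0  0  0  0  0  0  0  0  1  0  0  0  0  0  2  4 32]
240 [ 26   1 -74 -73 -73 -74 -76 -73 -74 -73   1   1   0   0   1   0   1   0   0   0  -1   0   1   0]
```

Run:
```python
from h import *
z=np.load('pics/top0.npz'); im=z['im'].astype(int);d=z['d']; P=cloud('top',d); P[d<=0]=9; Z=P[...,2]
V,U=np.mgrid[:384,:512]
def win(u0,u1,v0,v1): return (U>=u0)&(U<=u1)&(V>=v0)&(V<=v1)&(d>0)
white=(im.min(-1)>170)&(im.max(-1)-im.min(-1)<22)
def atz(u,v,h):
    c=calibration('top');W=np.array(c['view']);R=W[:3,:3];C=-R.T@W[:3,3]
    r=R.T@np.array([(u-c['cx'])/c['fx'],(v-c['cy'])/c['fy'],1]); return (C+r*(h-C[2])/r[2])[:2].round(4)
X=lambda a,b,h: atz(135+(a-1.5)/4,140+(b-1.5)/4,h)
print('box near corners',X(222,296,.058),X(401,259,.058),'lidtop far ends',X(160,98,.19),X(350,32,.19))
print('tray corners',[X(*p,.025) for p in((448,87),(623,94),(443,220),(619,229))])
print('thin ends',X(87,113,.012),X(79,212,.012), 'pen',X(465,373,.01),X(598,352,.01))
print('book',[X(*p,.016) for p in((37,243),(99,238),(47,348),(107,343))])
ok=lambda a,b:(Z>a)&(Z<b)
fit(P,win(240,296,155,200)&ok(.015,.045),im,'tray')
m=win(150,161,165,196)&white; fit(P,m&ok(.007,.03),im,'thin')
for s,w in dict(monL=(100,165,100,170),monR=(280,340,100,170),monBL=(90,115,180,240)).items():
    q=P[win(*w)&ok(.15,.7)]; print(s,'x',q[:,0].min(),q[:,0].max(),'y',q[:,1].min(),q[:,1].max(),'zmin',q[:,2].min())
```

```text
box near corners [0.4284 0.2495] [0.4595 0.0838] lidtop far ends [0.594  0.2837] [0.6485 0.1195]
tray corners [array([0.6245, 0.038 ]), array([ 0.6147, -0.1283]), array([0.4977, 0.0449]), array([ 0.4861, -0.1212])]
thin ends [0.6078 0.3839] [0.5129 0.3915] pen [0.3534 0.0268] [ 0.3708 -0.0995]
book [array([0.4837, 0.4304]), array([0.4874, 0.3716]), array([0.3843, 0.4206]), array([0.3879, 0.364 ])]
tray c 558.2 -40.7 size 165.3 125.8 ang 86.9 zmed 0.0252 n 1193
thin c 559.6 391.4 size 22.3 89.2 ang 82.7 zmed 0.0134 n 79
monL x 0.612397066998275 0.8207665953035552 y 0.33648792434633656 0.5492472933106372 zmin 0.15042393953503214
monR x 0.6252631649018288 0.694640853474395 y -0.2943851764838148 -0.09360077566155664 zmin 0.15056816300780212
monBL x 0.3383005418990919 0.5102450277062405 y 0.5057215213044883 0.5427636751053565 zmin 0.15001805899551185
```

Run:
```python
from h import *
np.set_printoptions(linewidth=200,suppress=True)
S=np.load('pics/scene0.npz');T=np.load('pics/top0.npz')
A=[]
for n,z in(('scene',S),('top',T)):
    P=cloud(n,z['d'])[z['d']>0]; A.append(P)
Q=np.concatenate(A)
def r(name,x0,x1,y0,y1,zz):
    for a,b in zz:
        q=Q[(Q[:,0]>x0)&(Q[:,0]<x1)&(Q[:,1]>y0)&(Q[:,1]<y1)&(Q[:,2]>a)&(Q[:,2]<b)]
        if len(q)>3: print(name,a,b,len(q),np.percentile(q[:,:2],[2,98],axis=0).round(3).tolist())
zz=[(.1*i,.1*i+.1) for i in range(1,9)]
r('pole',.3,.55,-.35,-.12,zz)
r('monL',.5,.9,.3,.7,zz)
r('monR',.56,.9,-.4,.0,zz)
r('monBL',.2,.5,.45,.7,zz)
```

```text
pole 0.1 0.2 848 [[0.348, -0.266], [0.387, -0.228]]
pole 0.2 0.30000000000000004 1570 [[0.33, -0.345], [0.451, -0.223]]
pole 0.30000000000000004 0.4 2273 [[0.341, -0.347], [0.48, -0.224]]
pole 0.4 0.5 1282 [[0.355, -0.264], [0.388, -0.229]]
pole 0.5 0.6 376 [[0.355, -0.264], [0.392, -0.229]]
monL 0.1 0.2 1556 [[0.61, 0.33], [0.878, 0.625]]
monL 0.2 0.30000000000000004 2469 [[0.615, 0.306], [0.873, 0.623]]
monL 0.30000000000000004 0.4 3605 [[0.621, 0.355], [0.679, 0.684]]
monL 0.4 0.5 2441 [[0.507, 0.355], [0.701, 0.688]]
monR 0.1 0.2 2554 [[0.615, -0.394], [0.67, -0.12]]
monR 0.2 0.30000000000000004 2537 [[0.605, -0.394], [0.67, -0.114]]
monR 0.30000000000000004 0.4 6192 [[0.594, -0.396], [0.669, -0.122]]
monR 0.4 0.5 4728 [[0.652, -0.395], [0.686, -0.112]]
monBL 0.1 0.2 424 [[0.203, 0.491], [0.495, 0.541]]
monBL 0.2 0.30000000000000004 1051 [[0.202, 0.491], [0.493, 0.54]]
monBL 0.30000000000000004 0.4 2713 [[0.202, 0.494], [0.486, 0.54]]
monBL 0.4 0.5 4469 [[0.204, 0.532], [0.488, 0.572]]
```

Request:
move_arm --pt "0 0 0.333 0 0 0.7" --pt "0 0 0.333 0 0 0.7" --pt "0 0 0.333 0 0 0.7" --pt "0 0 0.333 0 0 0.7" --pt "0 0 0.333 0 0 0.7" --claw 1

```text
clock: 0.6
position: [0.1825, -0.5971, 0.4785]
ee_rot: [-2.73, -1.555, -0.0]
force: [-0.3, -1.1, -0.5]
width: 0.998
gripper_force: 0.0
```

Request:
move_arm --pt "0 0 0.25 0 0 0.7" --pt "0 0 0.25 0 0 0.7" --pt "0 0 0.25 0 0 0.7" --pt "0 0 0.25 0 0 0.7" --pt "0 0 0.25 0 0 0.7"

```text
clock: 1.1
position: [0.1792, -0.5826, 0.6277]
ee_rot: [2.047, 2.301, -0.051]
force: [1.2, -1.3, -0.6]
width: 0.999
gripper_force: 0.0
```

Request:
move_arm --pt "0.08 0.08 0 0 0 0.3" --pt "0.16 0.16 0 0 0 0.6" --pt "0.24 0.24 0 0 0 0.7" --pt "0.24 0.24 0 0 0 0.7" --pt "0.24 0.24 0 0 0 0.7"

```text
clock: 1.6
position: [0.3566, -0.4039, 0.6275]
ee_rot: [1.084, 2.875, -0.013]
force: [1.4, -0.9, 0.9]
width: 0.999
gripper_force: 0.0
```

```bash
python3 -c "
from h import *
print({k:np.round(v,3).tolist() for k,v in readout.observe().items()})
z=np.load('pics/scene0.npz');P=cloud('scene',z['d']);q=P[38:60,300:328].reshape(-1,3);q=q[(q[:,0]<.5)&(q[:,0]>.3)];print(q[:,2].max(),q[:,:2].mean(0))"
```

```text
{'clock': 1.6, 'joints': [0.594, 0.219, 0.252, 0.924, -0.084, 1.938, 1.656], 'dq': [-0.642, -0.096, -0.461, 0.109, 0.116, -0.026, 0.283], 'joint_efforts': [5.356, -51.372, 3.455, -32.281, -0.244, 0.02, -0.345], 'position': [0.357, -0.404, 0.627], 'ee_rot': [1.084, 2.875, -0.013], 'force': [1.352, -0.894, 0.904], 'ft_torque': [-0.001, -0.105, -0.008], 'gripper_force': 0.0, 'width': 0.999}
0.5138072091096961 [ 0.36387489 -0.25166962]
```

Request:
move_arm --pt "0.15 0.3 -0.03 0 0 0.4" --pt "0.15 0.3 -0.03 0 0 0.4" --pt "0.15 0.3 -0.03 0 0 0.4" --pt "0.15 0.3 -0.03 0 0 0.4" --pt "0.15 0.3 -0.03 0 0 0.4"

```text
clock: 2.1
position: [0.4673, -0.1811, 0.605]
ee_rot: [0.472, 3.035, 0.009]
force: [0.0, -1.0, 0.3]
width: 0.999
gripper_force: 0.0
```

Request:
move_arm --pt "0 0.333 -0.05 0 0 0" --pt "0 0.333 -0.05 0 0 0" --pt "0 0.333 -0.05 0 0 0" --pt "0 0.333 -0.05 0 0 0" --pt "0 0.333 -0.05 0 0 0"

```text
clock: 2.6
position: [0.4663, 0.0661, 0.5678]
ee_rot: [0.472, 3.035, 0.009]
force: [0.8, 0.3, -0.4]
width: 1.0
gripper_force: 0.0
```

Request:
move_arm --pt "-0.04 0.28 -0.2 0 0 0.4" --pt "-0.04 0.28 -0.2 0 0 0.4" --pt "-0.04 0.28 -0.2 0 0 0.4" --pt "-0.04 0.28 -0.2 0 0 0.4" --pt "-0.04 0.28 -0.2 0 0 0.4"

```text
clock: 3.1
position: [0.4374, 0.2675, 0.4226]
ee_rot: [-0.17, 3.07, 0.031]
force: [1.1, -0.2, -0.8]
width: 1.004
gripper_force: 0.0
```

```bash
python3 -c "
from h import *
print({k:np.round(v,3).tolist() for k,v in readout.observe().items()})"
```

```text
{'clock': 3.1, 'joints': [-0.297, 0.137, -0.43, 1.52, 0.084, 1.432, 0.95], 'dq': [-0.569, 0.35, -0.336, 0.315, 0.244, -0.598, -0.956], 'joint_efforts': [3.707, -49.53, -1.826, -35.214, -0.669, 1.237, 2.221], 'position': [0.437, 0.267, 0.423], 'ee_rot': [-0.17, 3.07, 0.031], 'force': [1.09, -0.167, -0.816], 'ft_torque': [0.033, -0.107, -0.03], 'gripper_force': 0.0, 'width': 1.004}
```

Request:
move_arm --pt "0 0.06 -0.14 0 0 0" --pt "0 0.06 -0.14 0 0 0" --pt "0 0.06 -0.14 0 0 0" --pt "0 0.06 -0.14 0 0 0"

```text
clock: 3.5
position: [0.4373, 0.3108, 0.3173]
ee_rot: [-0.172, 3.073, 0.028]
force: [-1.2, 0.3, 0.0]
width: 1.001
gripper_force: 0.0
```

```bash
cat >> h.py <<'E'
from scipy.spatial.transform import Rotation as Ro
def wsnap(f):
    s=readout.observe(); im,d=snap('wrist',f)
    np.savez('pics/%s.npz'%f,im=im,d=d,p=s['position'],r=s['ee_rot'])
    cv2.imwrite('pics/%s.png'%f,cv2.resize(im,(768,576),interpolation=cv2.INTER_CUBIC)[:,:,::-1])
    print(np.round(s['position'],4),np.round(s['ee_rot'],3)); return im,d
def wz(f,u,v,h):
    "world point of wrist pixel (768x576 view coordinates) at height h"
    z=np.load('pics/%s.npz'%f); c=calibration('wrist'); M=np.array(c['mount'])
    a=np.array([(u+.5)/1.5-.5-c['cx'],(v+.5)/1.5-.5-c['cy']]); r=np.hypot(*a); t=r/c['fx']
    ray=np.array([*(a/r*np.sin(t)),np.cos(t)]); R=Ro.from_rotvec(z['r']).as_matrix()
    C=R@M[:3,3]+z['p']; g=R@M[:3,:3]@ray; return (C+g*(h-C[2])/g[2])[:2].round(4)
E
python3 -c "
from h import *
wsnap('w1')"
```

```text
[0.4373 0.3108 0.3173] [-0.172  3.073  0.028]
```

View pics/w1.png

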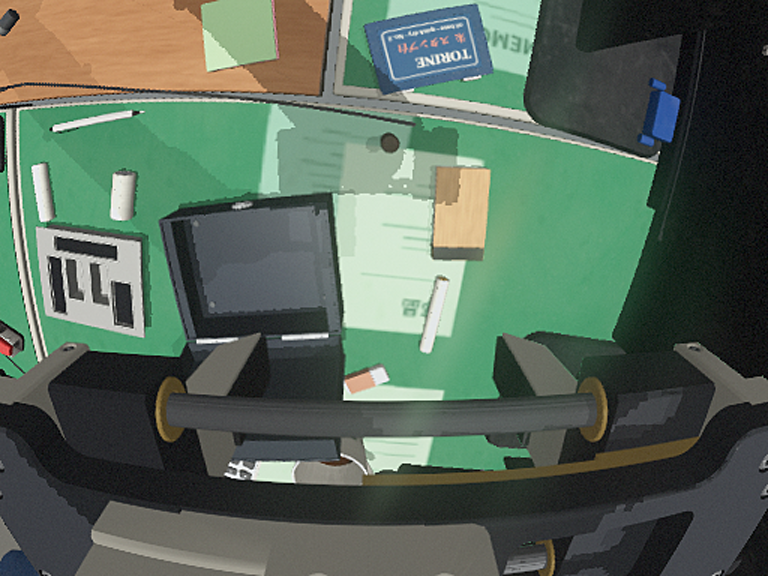

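The wrist view shows the book at (461,212) with its corners clear, the box rim corners (161,217), (332,194), (343,330) and (190,343), the thin roll from (441,277) to (427,352), the fat roll at (123,195), the medium roll at (43,192), and the tray at (90,280).

```bash
python3 -c "
from h import *
g=lambda h,*p:print([wz('w1',*q,h).tolist() for q in p])
print('book');g(.018,(438,167),(490,167),(484,249+11),(433,259))
print('box');g(.058,(161,217),(332,194),(343,330),(190,343))
print('thin');g(.01,(441,278),(427,352))
print('fat');g(.014,(124,170),(122,219))
print('mid');g(.011,(40,164),(46,220))
print('tray');g(.027,(37,227),(141,236),(145,336),(45,326))
print('monBL low');g(.15,(660,150),(640,240))
"
```

```text
book
[[0.3919, 0.3674], [0.3841, 0.4215], [0.4854, 0.433], [0.4907, 0.3765]]
box
[[0.4608, 0.0901], [0.4244, 0.2659], [0.5654, 0.2881], [0.604, 0.116]]
thin
[[0.5143, 0.3903], [0.6101, 0.3893]]
fat
[[0.4204, 0.019], [0.4786, 0.014]]
mid
[[0.4141, -0.1176], [0.4871, -0.1134]]
tray
[[0.4922, -0.1171], [0.4932, 0.0471], [0.6229, 0.0393], [0.6348, -0.1326]]
monBL low
[[0.3315, 0.5308], [0.4101, 0.5307]]
```

```bash
cat >> h.py <<'E'
def go(x,y,z,az):
    "fractions for a move to x,y,z with tool x at azimuth az deg, tool straight down"
    s=readout.observe(); R=Ro.from_rotvec(s['ee_rot']); a=np.radians(az)
    D=Ro.from_matrix(np.array([[np.cos(a),np.sin(a),0],[np.sin(a),-np.cos(a),0],[0,0,-1]]))
    print('shift',((np.array([x,y,z])-s['position'])/.75).round(4).tolist(),'turn',((D*R.inv()).as_rotvec()/np.radians(60)).round(4).tolist(),'j',np.round(s['joints'],2).tolist())
E
python3 -c "
from h import *
go(.438,.387,.12,186)"
```

```text
shift [-0.0005, 0.1016, -0.2659] turn [-0.0221, 0.0625, -0.0056] j [-0.36, 0.22, -0.46, 1.67, 0.14, 1.21, 0.83]
```

Request:
move_arm --pt "0 0.1 -0.26 -0.02 0.06 0" --pt "0 0.1 -0.26 -0.02 0.06 0" --pt "0 0.1 -0.26 -0.02 0.06 0" --pt "0 0.1 -0.26 -0.02 0.06 0" --pt "0 0.1 -0.26 -0.02 0.06 0"

```text
clock: 4.05
position: [0.4379, 0.386, 0.1215]
ee_rot: [-0.173, 3.136, 0.001]
force: [-0.5, -0.6, 0.9]
width: 0.996
gripper_force: 0.0
```

```bash
python3 -c "
from h import *
go(.438,.387,.007,186)"
```

```text
shift [0.0001, 0.0014, -0.1526] turn [-0.0006, 0.0005, -0.0055] j [-0.51, 0.51, -0.43, 1.77, 0.26, 0.91, 0.63]
```

Request:
move_arm --pt "0 0.0015 -0.06 0 0 0" --pt "0 0.0015 -0.11 0 0 0" --pt "0 0.0015 -0.153 0 0 0" --pt "0 0.0015 -0.153 0 0 0"

```text
clock: 4.45
position: [0.4392, 0.3854, 0.0084]
ee_rot: [-0.17, 3.135, -0.0]
force: [-0.1, -0.1, 0.6]
width: 0.998
gripper_force: 0.0
```

Request:
move_arm --pt "0 0 0 0 0 0" --pt "0 0 0 0 0 0" --pt "0 0 0 0 0 0" --pt "0 0 0 0 0 0" --pt "0 0 0 0 0 0" --claw -1 --squeeze 15

```text
clock: 4.95
position: [0.4386, 0.3882, 0.0101]
ee_rot: [-0.174, 3.132, 0.007]
force: [0.1, 0.7, 1.0]
width: 0.614
gripper_force: 0.5
```

Request:
move_arm --pt "0 0 0 0 0 0" --pt "0 0 0 0 0 0" --pt "0 0 0 0 0 0"

```text
clock: 5.25
position: [0.4386, 0.3882, 0.0101]
ee_rot: [-0.174, 3.132, 0.006]
force: [-0.9, 0.4, 8.6]
width: 0.607
gripper_force: 15.0
```

Request:
move_arm --pt "0 0 0.06 0 0 0" --pt "0 0 0.13 0 0 0" --pt "0 0 0.16 0 0 0" --pt "0 0 0.16 0 0 0"

```text
clock: 5.65
position: [0.4395, 0.3888, 0.133]
ee_rot: [-0.173, 3.129, 0.01]
force: [0.6, 0.3, -1.4]
width: 0.608
gripper_force: 15.0
```

Request:
move_arm --pt "0.05 -0.14 0.08 0 0 0.083" --pt "0.1 -0.268 0.08 0 0 0.083" --pt "0.1 -0.268 0.08 0 0 0.083" --pt "0.1 -0.268 0.08 0 0 0.083" --pt "0.1 -0.268 0.08 0 0 0.083"

```text
clock: 6.15
position: [0.5142, 0.1805, 0.1884]
ee_rot: [-0.301, 3.125, -0.0]
force: [0.8, -0.3, -1.7]
width: 0.605
gripper_force: 15.0
```

```bash
python3 -c "
from h import *
go(.513,.187,.017,191)
wsnap('w2')"
```

```text
shift [-0.0016, 0.0087, -0.2285] turn [0.0, 0.0018, -0.0] j [-0.1, 0.38, -0.45, 1.79, 0.19, 1.01, 1.14]
[0.5142 0.1805 0.1884] [-0.301  3.125 -0.   ]
```

View pics/w2.png

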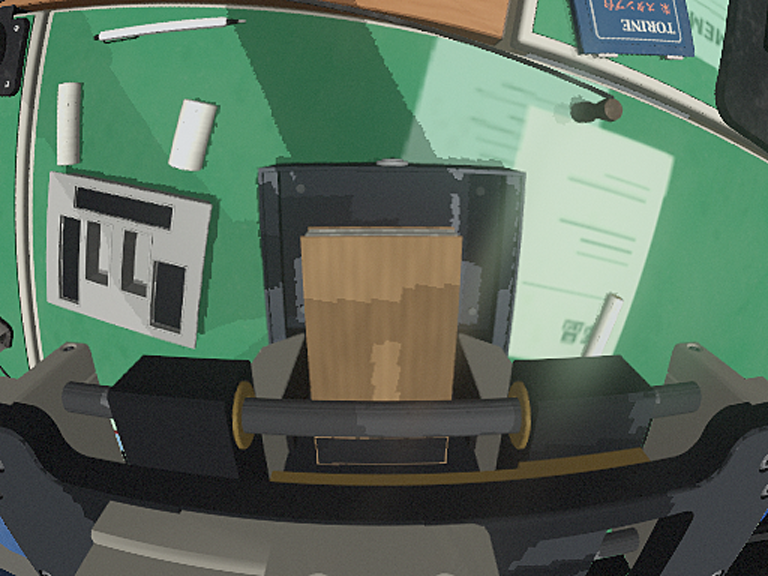

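The book is held above the box. Box near rim corners are at (258,169) and (524,173); the tray corners are (52,173), (213,192), (196,346) and (48,302).

```bash
python3 -c "
from h import *
g=lambda h,*p:print([wz('w2',*q,h).tolist() for q in p])
g(.058,(258,169),(524,173),(391,163),(269,335),(509,355))
print('tray');g(.027,(52,173),(213,192),(196,346),(48,302))
print('fat');g(.014,(198,100),(188,170))
print('mid');g(.011,(70,84),(68,164))
"
```

```text
[[0.4645, 0.087], [0.4327, 0.2605], [0.4458, 0.1726], [0.5814, 0.1092], [0.5639, 0.2867]]
tray
[[0.4928, -0.1167], [0.49, 0.0457], [0.622, 0.04], [0.6165, -0.125]]
fat
[[0.4218, 0.0171], [0.4778, 0.0169]]
mid
[[0.4138, -0.1186], [0.4858, -0.1107]]
```

Request:
move_arm --pt "0 0 -0.06 0 0 0" --pt "0 0 -0.12 0 0 0" --pt "0 0 -0.17 0 0 0" --pt "0 0 -0.17 0 0 0"

```text
clock: 6.6
position: [0.5087, 0.1843, 0.0562]
ee_rot: [0.31, -3.119, 0.0]
force: [-0.9, -0.2, -0.6]
width: 0.607
gripper_force: 15.0
```

```bash
python3 -c "
from h import *
go(.514,.187,.016,191)"
```

```text
shift [0.0071, 0.0036, -0.0536] turn [0.0009, -0.0069, -0.0058] j [-0.16, 0.55, -0.4, 1.93, 0.3, 0.74, 1.04]
```

Request:
move_arm --pt "0.006 0.004 -0.03 0 -0.005 0" --pt "0.006 0.004 -0.053 0 -0.005 0" --pt "0.006 0.004 -0.053 0 -0.005 0" --pt "0.006 0.004 -0.053 0 -0.005 0"

```text
clock: 7.0
position: [0.5177, 0.1897, 0.0229]
ee_rot: [-0.309, 3.118, 0.004]
force: [-0.4, -0.0, -0.2]
width: 0.606
gripper_force: 15.0
```

Request:
move_arm --pt "0 0 0 0 0 0" --pt "0 0 0 0 0 0"

```text
clock: 7.2
position: [0.5183, 0.1897, 0.0231]
ee_rot: [-0.308, 3.116, 0.005]
force: [-0.2, 0.4, -1.5]
width: 0.611
gripper_force: 15.0
```

Request:
move_arm --pt "-0.003 0 -0.006 0 0 0" --pt "-0.003 0 -0.006 0 0 0"

```text
clock: 7.4
position: [0.5148, 0.1892, 0.0172]
ee_rot: [-0.309, 3.119, 0.004]
force: [-1.4, 0.5, -1.9]
width: 0.606
gripper_force: 15.0
```

Request:
move_arm --pt "0 0 0 0 0 0" --pt "0 0 0 0 0 0"

```text
clock: 7.6
position: [0.5153, 0.1894, 0.0174]
ee_rot: [-0.309, 3.118, 0.004]
force: [-0.1, 0.1, -0.8]
width: 0.609
gripper_force: 15.0
```

Request:
move_arm --pt "0 0 -0.003 0 0 0" --pt "0 0 -0.003 0 0 0"

```text
clock: 7.8
position: [0.5152, 0.1893, 0.0148]
ee_rot: [-0.309, 3.118, 0.004]
force: [-0.6, -0.9, -1.7]
width: 0.611
gripper_force: 15.0
```

Request:
move_arm --pt "0 0 0 0 0 0" --pt "0 0 0 0 0 0" --pt "0 0 0 0 0 0" --claw 0.6

```text
clock: 8.1
position: [0.5155, 0.1895, 0.0152]
ee_rot: [-0.309, 3.118, 0.004]
force: [-0.6, 0.0, -0.7]
width: 0.785
gripper_force: 0.0
```

Request:
move_arm --pt "0 0 0.06 0 0 0" --pt "0 0 0.13 0 0 0" --pt "0 0 0.2 0 0 0" --pt "0 0 0.2 0 0 0"

```text
clock: 8.5
position: [0.5183, 0.1913, 0.1715]
ee_rot: [-0.308, 3.108, 0.009]
force: [1.3, 1.0, -0.2]
width: 0.802
gripper_force: 0.0
```

```bash
python3 -c "
from h import *
go(.549,-.040,.16,177)
wsnap('w3')"
```

```text
shift [0.0409, -0.3085, -0.0153] turn [-0.0048, 0.0172, -0.2387] j [-0.11, 0.4, -0.45, 1.81, 0.22, 0.96, 1.11]
[0.5183 0.1913 0.1715] [-0.308  3.108  0.009]
```

View pics/w3.png

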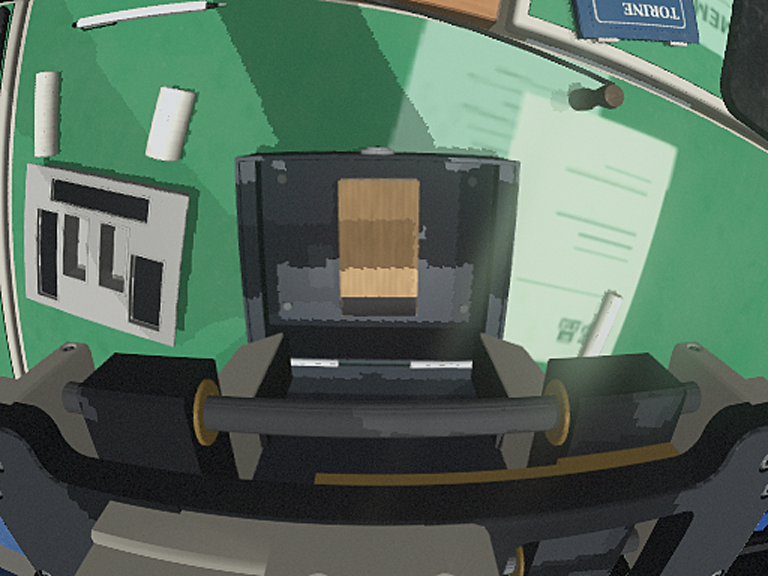

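The book lies flat at (378,245) inside the box. I'll hover over the tray and look again from there.

Request:
move_arm --pt "0.01 -0.08 0.03 0 0 0" --pt "0.03 -0.2 0.03 0 0.01 -0.15" --pt "0.041 -0.308 0.03 -0.005 0.017 -0.239" --pt "0.041 -0.308 0 -0.005 0.017 -0.239" --pt "0.041 -0.308 -0.015 -0.005 0.017 -0.239" --claw -0.54

```text
clock: 9.05
position: [0.5465, -0.0451, 0.1535]
ee_rot: [-0.086, -3.132, 0.005]
force: [-0.4, -0.2, 0.8]
width: 0.414
gripper_force: 0.0
```

Request:
move_arm --pt "0 0 0 0 0 0" --pt "0 0 0 0 0 0" --pt "0 0 0 0 0 0"

```text
clock: 9.35
position: [0.5458, -0.0402, 0.1534]
ee_rot: [-0.08, -3.13, 0.002]
force: [-0.5, -0.0, -0.0]
width: 0.234
gripper_force: 0.0
```

```bash
python3 -c "
from h import *
g=lambda h,*p:print([wz('w3',*q,h).tolist() for q in p])
g(.058,(236,157),(520,160),(378,148),(250,335),(504,335))
go(.549,-.040,.10,177)
wsnap('w4')"
```

```text
[[0.4637, 0.0882], [0.4311, 0.2617], [0.4436, 0.1743], [0.5824, 0.1112], [0.5479, 0.2839]]
shift [0.0042, 0.0003, -0.0713] turn [0.0009, -0.0099, -0.0011] j [0.22, 0.42, -0.33, 1.82, 0.16, 0.94, 1.34]
[ 0.5458 -0.0402  0.1534] [-8.00e-02 -3.13e+00  2.00e-03]
```

View pics/w4.png

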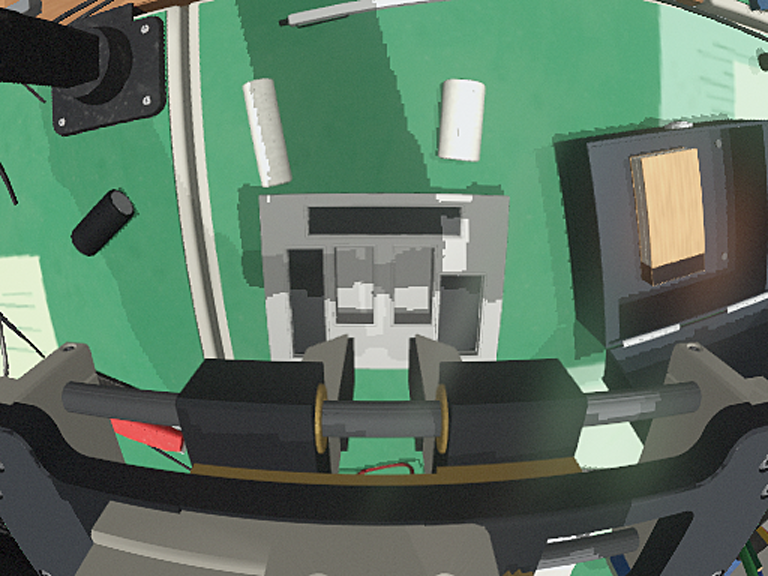

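The tray is right below. The rib runs from (384,248) to (384,323), and the wells are x 336–373 and 394–434. The tray's near corners are (260,196) and (508,198).

```bash
python3 -c "
from h import *
g=lambda h,*p:print([wz('w4',*q,h).tolist() for q in p])
print('rib near/far');g(.027,(384,248),(384,323))
print('wells');g(.027,(336,248),(373,248),(394,248),(434,248),(336,323),(432,323))
print('corners');g(.027,(260,196),(508,198),(498,365),(269,360))
print('fat');g(.014,(463,80),(459,160));g(.014,(444,80),(483,80))
print('mid');g(.011,(259,80),(276,186))
go(.5,0,0.1,177)
"
```

```text
rib near/far
[[0.5314, -0.0384], [0.5846, -0.041]]
wells
[[0.5298, -0.0701], [0.5311, -0.0456], [0.5318, -0.0318], [0.533, -0.0053], [0.5831, -0.0744], [0.5864, -0.0075]]
corners
[[0.4916, -0.1181], [0.501, 0.0451], [0.6234, 0.0417], [0.6107, -0.127]]
fat
[[0.4213, 0.0197], [0.4759, 0.0148]]
[[0.4213, 0.0069], [0.4212, 0.0334]]
mid
[[0.4119, -0.1174], [0.487, -0.1105]]
shift [-0.0614, 0.0532, -0.0717] turn [0.001, -0.0093, -0.0017] j [0.22, 0.42, -0.33, 1.82, 0.16, 0.94, 1.34]
```

Request:
move_arm --pt "0.005 0.001 -0.06 0.001 -0.009 0" --pt "0.005 0.001 -0.11 0.001 -0.009 0" --pt "0.005 0.001 -0.15 0.001 -0.009 0" --pt "0.005 0.001 -0.15 0.001 -0.009 0" --pt "0.005 0.001 -0.15 0.001 -0.009 0"

```text
clock: 9.9
position: [0.55, -0.0396, 0.0419]
ee_rot: [-0.08, -3.14, 0.0]
force: [-0.0, 0.4, 1.4]
width: 0.23
gripper_force: 0.0
```

```bash
python3 -c "
from h import *
go(.550,-.0393,.008,177)"
```

```text
shift [-0.0, 0.0004, -0.0453] turn [0.0003, -0.0005, -0.0014] j [0.19, 0.56, -0.29, 1.92, 0.24, 0.69, 1.27]
```

Request:
move_arm --pt "0 0 -0.02 0 0 0" --pt "0 0 -0.045 0 0 0" --pt "0 0 -0.045 0 0 0"

```text
clock: 10.2
position: [0.5501, -0.0404, 0.0081]
ee_rot: [0.082, 3.14, -0.001]
force: [-0.0, 0.1, -0.4]
width: 0.228
gripper_force: 0.0
```

Request:
move_arm --pt "0 0 0 0 0 0" --pt "0 0 0 0 0 0" --pt "0 0 0 0 0 0" --pt "0 0 0 0 0 0" --claw -1 --squeeze 35

```text
clock: 10.6
position: [0.5511, -0.0404, 0.0094]
ee_rot: [0.082, 3.138, -0.001]
force: [-0.8, 1.3, 7.0]
width: 0.125
gripper_force: 35.0
```

Request:
move_arm --pt "0 0 0.05 0 0 0" --pt "0 0 0.11 0 0 0" --pt "0 0 0.17 0 0 0" --pt "0 0 0.17 0 0 0"

```text
clock: 11.0
position: [0.5537, -0.0405, 0.1418]
ee_rot: [0.083, 3.13, -0.001]
force: [1.3, -0.3, -2.0]
width: 0.132
gripper_force: 35.0
```

Request:
move_arm --pt "-0.02 0.05 0 0 0 0.05" --pt "-0.045 0.11 0 0 0 0.12" --pt "-0.055 0.17 0 0 0 0.18" --pt "-0.055 0.24 0 0 0 0.228" --pt "-0.055 0.3 0 0 0 0.228"

```text
clock: 11.5
position: [0.508, 0.1857, 0.1354]
ee_rot: [-0.294, 3.127, -0.001]
force: [1.6, 0.6, -1.8]
width: 0.124
gripper_force: 35.0
```

```bash
python3 -c "
from h import *
go(.5095,.186,.10,190.7)"
```

```text
shift [0.002, 0.0004, -0.0472] turn [0.0009, 0.0004, -0.0007] j [-0.12, 0.44, -0.44, 1.86, 0.23, 0.89, 1.08]
```

Request:
move_arm --pt "0.001 0 -0.03 0 0 0" --pt "0.001 0 -0.05 0 0 0" --pt "0.001 0 -0.05 0 0 0"

```text
clock: 11.8
position: [0.5077, 0.1837, 0.0957]
ee_rot: [0.293, -3.124, 0.003]
force: [0.4, -0.4, -2.8]
width: 0.129
gripper_force: 35.0
```

```bash
python3 -c "
from h import *
go(.5095,.186,.0404,190.7)
wsnap('w5')"
```

```text
shift [0.0024, 0.0031, -0.0738] turn [0.0023, -0.0034, -0.0001] j [-0.14, 0.49, -0.42, 1.9, 0.27, 0.81, 1.06]
[0.5077 0.1837 0.0957] [ 2.930e-01 -3.124e+00  3.000e-03]
```

View pics/w5.png

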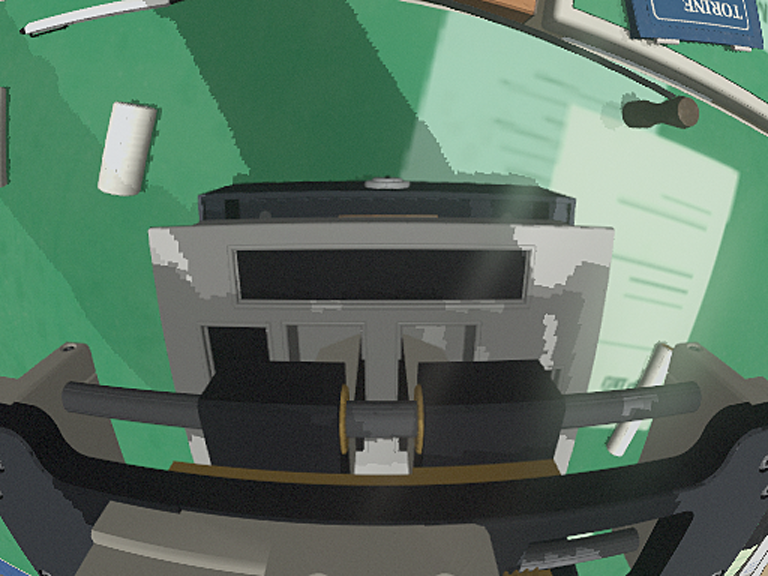

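The tray is held level over the box. Its near corners are (148,228) and (613,228); the box rim corners are (199,196) and (575,197).

```bash
python3 -c "
from h import *
g=lambda h,*p:print([wz('w5',*q,h).tolist() for q in p])
print('tray');g(.1133,(148,228),(613,228));g(.11,(148,228),(613,228))
print('box rim');g(.058,(199,195),(575,196),(388,185))
"
```

```text
tray
[[0.4682, 0.0909], [0.4374, 0.2532]]
[[0.4692, 0.0891], [0.4376, 0.2552]]
box rim
[[0.4637, 0.0876], [0.4309, 0.2611], [0.4451, 0.174]]
```

Request:
move_arm --pt "0.0024 0.004 0 0.002 -0.003 0" --pt "0.0024 0.004 -0.015 0.002 -0.003 0" --pt "0.0024 0.004 -0.03 0.002 -0.003 0" --pt "0.0024 0.004 -0.03 0.002 -0.003 0" --pt "0.0024 0.004 -0.03 0.002 -0.003 0"

```text
clock: 12.35
position: [0.5108, 0.1869, 0.0746]
ee_rot: [-0.291, 3.126, 0.001]
force: [0.1, 0.4, -1.9]
width: 0.131
gripper_force: 35.0
```

```bash
python3 -c "
from h import *
go(.5097,.1868,.0404,190.7)"
```

```text
shift [-0.0015, -0.0001, -0.0456] turn [-0.0009, 0.0019, 0.0008] j [-0.15, 0.52, -0.41, 1.91, 0.29, 0.76, 1.04]
```

Request:
move_arm --pt "-0.0015 0 -0.012 0 0 0" --pt "-0.0015 0 -0.024 0 0 0" --pt "-0.0015 0 -0.024 0 0 0"

```text
clock: 12.65
position: [0.509, 0.1867, 0.0556]
ee_rot: [-0.292, 3.127, 0.0]
force: [-0.1, -0.3, -1.8]
width: 0.128
gripper_force: 35.0
```

Request:
move_arm --pt "0 0 -0.01 0 0 0" --pt "0 0 -0.016 0 0 0" --pt "0 0 -0.016 0 0 0"

```text
clock: 12.95
position: [0.5096, 0.1869, 0.0443]
ee_rot: [-0.292, 3.126, 0.001]
force: [-0.2, 0.1, -2.7]
width: 0.127
gripper_force: 35.0
```

No contact, so the fit is clean. I'll lower it the last 4 mm.

Request:
move_arm --pt "0 0 -0.003 0 0 0" --pt "0 0 -0.006 0 0 0" --pt "0 0 -0.006 0 0 0"

```text
clock: 13.25
position: [0.5101, 0.1872, 0.0405]
ee_rot: [-0.291, 3.125, 0.002]
force: [0.1, -0.0, -1.4]
width: 0.128
gripper_force: 35.0
```

Request:
move_arm --pt "0 0 0 0 0 0" --pt "0 0 0 0 0 0" --pt "0 0 0 0 0 0" --claw -0.56

```text
clock: 13.55
position: [0.5102, 0.1873, 0.0408]
ee_rot: [-0.291, 3.124, 0.002]
force: [-0.5, -0.2, 0.0]
width: 0.215
gripper_force: 0.0
```

Request:
move_arm --pt "0 0 0.04 0 0 0" --pt "0 0 0.1 0 0 0" --pt "0 0 0.16 0 0 0" --pt "0 0 0.16 0 0 0" --pt "0 0 0.16 0 0 0"

```text
clock: 14.05
position: [0.5108, 0.1873, 0.1619]
ee_rot: [-0.291, 3.122, 0.002]
force: [-0.1, -0.1, -0.1]
width: 0.22
gripper_force: 0.0
```

```bash
python3 -c "
from h import *
wsnap('w6')"
```

```text
[0.5108 0.1873 0.1619] [-2.910e-01  3.122e+00  2.000e-03]
```

View pics/w6.png

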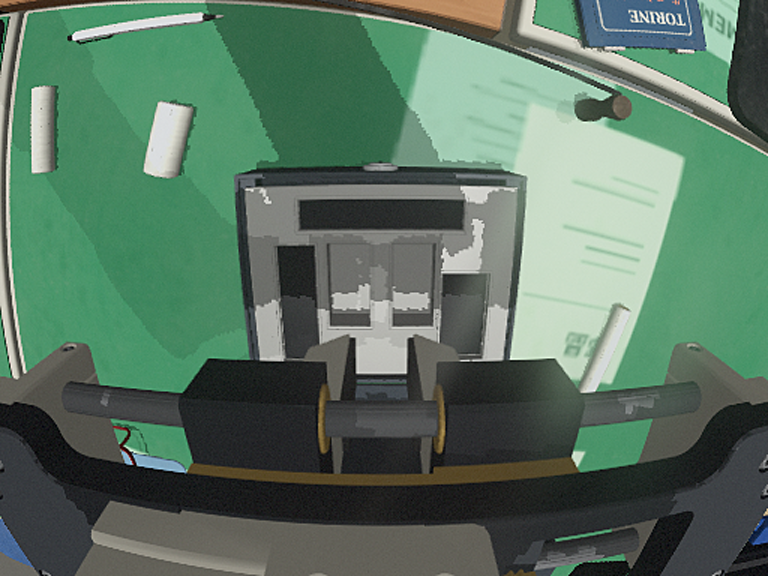

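The tray sits flush. The cross lane is (300–463, 200–231), the fat lane is (443–489, 273–355), and the mid lane is (278–317, 246–357). I'll compute the lane centres.

```bash
python3 -c "
from h import *
def g(n,h,*p):
    a=np.array([wz('w6',*q,h) for q in p]); print(n,a.tolist(),'mean',a.mean(0).round(4))
g('cross',.058,(300,200),(463,200),(463,231),(299,229))
g('fat',.058,(443,273),(489,273),(485,355),(442,355))
g('mid',.058,(278,246),(316,247),(317,357),(283,357))
g('rollfat',.014,(176,101),(163,178)); g('rollmid',.011,(43,86),(42,173))
c=np.array([.5161,.1880]);
for yaw in(10.7,):
  a=np.radians(yaw);R=np.array([[np.cos(a),-np.sin(a)],[np.sin(a),np.cos(a)]])
  for n,p in dict(fat=(.022,.053),mid=(.014,-.053),cross=(-.0445,0)).items(): print(n,(c+R@p).round(4))
go(.449,.017,.08,175)
"
```

```text
cross [[0.4727, 0.13], [0.4547, 0.2257], [0.4732, 0.23], [0.4904, 0.132]] mean [0.4728 0.1794]
fat [[0.5015, 0.2238], [0.496, 0.2527], [0.5524, 0.2656], [0.5572, 0.2365]] mean [0.5268 0.2446]
mid [[0.5032, 0.1204], [0.4997, 0.144], [0.5741, 0.1549], [0.579, 0.132]] mean [0.539  0.1378]
rollfat [[0.421, 0.0192], [0.4788, 0.016]] mean [0.4499 0.0176]
rollmid [[0.4124, -0.1199], [0.487, -0.1121]] mean [ 0.4497 -0.116 ]
fat [0.5279 0.2442]
mid [0.5397 0.1385]
cross [0.4724 0.1797]
shift [-0.0813, -0.2265, -0.1075] turn [-0.0006, 0.0035, -0.2607] j [-0.11, 0.41, -0.45, 1.83, 0.22, 0.94, 1.1]
```

Request:
move_arm --pt "-0.02 -0.06 0 0 0 -0.06" --pt "-0.04 -0.12 0 0 0 -0.12" --pt "-0.06 -0.18 -0.03 0 0 -0.18" --pt "-0.081 -0.226 -0.08 0 0.003 -0.245" --pt "-0.081 -0.226 -0.11 0 0.003 -0.245" --claw 0.3

```text
clock: 14.6
position: [0.4454, 0.0125, 0.0756]
ee_rot: [-0.123, -3.135, 0.003]
force: [-0.0, -0.2, 0.6]
width: 0.605
gripper_force: 0.0
```

```bash
python3 -c "
from h import *
go(.4495,.0175,.009,176)
"
```

```text
shift [0.0054, 0.0067, -0.0888] turn [0.002, -0.0045, 0.0083] j [0.12, 0.38, -0.34, 2.14, 0.21, 0.65, 1.13]
```

Request:
move_arm --pt "0.005 0.006 -0.03 0.002 -0.004 0.008" --pt "0.005 0.006 -0.07 0.002 -0.004 0.008" --pt "0.005 0.006 -0.088 0.002 -0.004 0.008" --pt "0.005 0.006 -0.088 0.002 -0.004 0.008"

```text
clock: 15.0
position: [0.4503, 0.0219, 0.0094]
ee_rot: [-0.097, -3.138, -0.004]
force: [-0.5, 0.3, 0.1]
width: 0.651
gripper_force: 0.0
```

```bash
python3 -c "
from h import *
go(.4495,.0175,.009,176)
"
```

```text
shift [-0.0011, -0.0059, -0.0006] turn [-0.0024, -0.0017, -0.0077] j [0.06, 0.51, -0.29, 2.18, 0.29, 0.49, 1.05]
```

Request:
move_arm --pt "0 -0.005 0 -0.002 0 -0.007" --pt "0 -0.005 0 -0.002 0 -0.007"

```text
clock: 15.2
position: [0.4531, 0.0179, 0.0125]
ee_rot: [0.11, 3.135, 0.001]
force: [0.1, 0.0, 0.2]
width: 0.645
gripper_force: 0.0
```

Request:
move_arm --pt "0 0 0 0 0 0" --pt "0 0 0 0 0 0" --pt "0 0 0 0 0 0" --pt "0 0 0 0 0 0" --pt "0 0 0 0 0 0" --claw -1 --squeeze 20

```text
clock: 15.7
position: [0.4531, 0.0183, 0.0122]
ee_rot: [0.109, 3.135, 0.002]
force: [0.5, -0.7, 2.1]
width: 0.298
gripper_force: 19.7
```

Request:
move_arm --pt "0 0 0 0 0 0" --pt "0 0 0.06 0 0 0" --pt "0 0 0.12 0 0 0" --pt "0 0 0.15 0 0 0" --pt "0 0 0.15 0 0 0"

```text
clock: 16.2
position: [0.4549, 0.0187, 0.1274]
ee_rot: [0.109, 3.13, 0.002]
force: [0.5, 0.1, -3.0]
width: 0.299
gripper_force: 19.8
```

```bash
python3 -c "
from h import *
wsnap('w7')
go(.5275,.2444,.12,190.7)
"
```

```text
[0.4549 0.0187 0.1274] [1.09e-01 3.13e+00 2.00e-03]
shift [0.0983, 0.3014, -0.0074] turn [-0.0017, 0.0068, 0.2451] j [0.15, 0.31, -0.38, 2.08, 0.17, 0.77, 1.17]
```

View pics/w7.png

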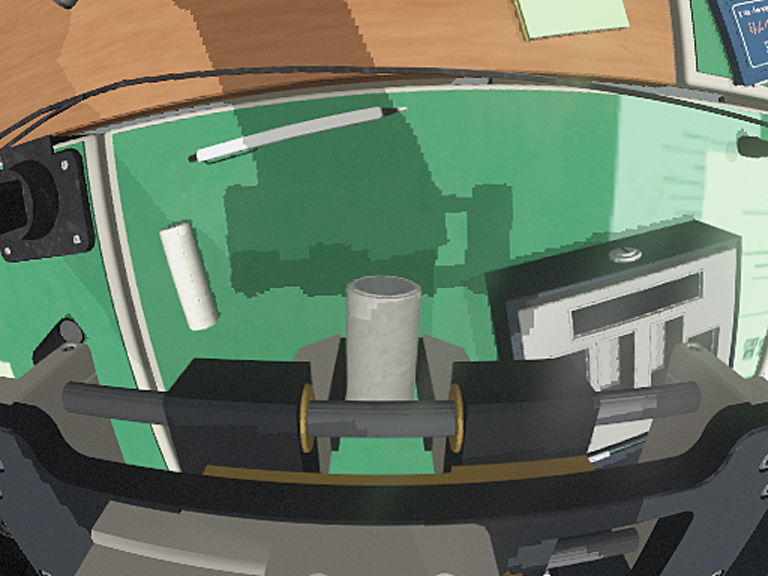

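```bash
python3 -c "
from h import *
print(wz('w7',383,288,.129),wz('w7',383,277,.143))
"
```

```text
[0.4265 0.0209] [0.4177 0.0214]
```

Request:
move_arm --pt "0.02 0.06 0 0 0.007 0.06" --pt "0.04 0.12 0 0 0.007 0.12" --pt "0.06 0.18 0 0 0.007 0.18" --pt "0.08 0.24 0 0 0.007 0.24" --pt "0.1 0.302 0 0 0.007 0.245"

```text
clock: 16.75
position: [0.5274, 0.2458, 0.1221]
ee_rot: [0.296, -3.121, 0.0]
force: [2.2, -0.8, -1.7]
width: 0.298
gripper_force: 19.8
```

Request:
move_arm --pt "0 0 -0.02 0 0 0" --pt "0 0 -0.03 0 0 0" --pt "0 0 -0.03 0 0 0"

```text
clock: 17.05
position: [0.5262, 0.2428, 0.099]
ee_rot: [0.292, -3.12, 0.003]
force: [-0.9, 0.3, -2.5]
width: 0.301
gripper_force: 19.8
```

```bash
python3 -c "
from h import *
go(.531,.245,.07,190.7)
"
```

```text
shift [0.0064, 0.003, -0.0387] turn [0.0023, -0.0078, 0.0002] j [-0.22, 0.54, -0.43, 1.79, 0.28, 0.88, 0.98]
```

Request:
move_arm --pt "0.006 0.003 -0.02 0.002 -0.007 0" --pt "0.006 0.003 -0.04 0.002 -0.007 0" --pt "0.006 0.003 -0.04 0.002 -0.007 0" --pt "0.006 0.003 -0.04 0.002 -0.007 0"

```text
clock: 17.45
position: [0.5321, 0.2462, 0.0718]
ee_rot: [-0.292, 3.125, 0.003]
force: [1.1, 1.2, -2.1]
width: 0.303
gripper_force: 19.8
```

```bash
python3 -c "
from h import *
go(.531,.245,.0625,190.7)
"
```

```text
shift [-0.0015, -0.0016, -0.0124] turn [-0.0021, 0.0027, 0.0005] j [-0.23, 0.58, -0.42, 1.81, 0.31, 0.81, 0.95]
```

Request:
move_arm --pt "-0.002 -0.0015 -0.006 -0.002 0.002 0" --pt "-0.002 -0.0015 -0.011 -0.002 0.002 0" --pt "-0.002 -0.0015 -0.011 -0.002 0.002 0"

```text
clock: 17.75
position: [0.5308, 0.2458, 0.0636]
ee_rot: [-0.293, 3.126, 0.001]
force: [0.2, 0.2, -1.8]
width: 0.299
gripper_force: 19.8
```

Request:
move_arm --pt "0 0 0 0 0 0" --pt "0 0 0 0 0 0" --pt "0 0 0 0 0 0" --claw -0.25

```text
clock: 18.05
position: [0.5313, 0.2463, 0.0642]
ee_rot: [-0.293, 3.125, 0.002]
force: [0.2, -0.6, 0.1]
width: 0.375
gripper_force: 0.0
```

Request:
move_arm --pt "0 0 0.03 0 0 0" --pt "0 0 0.08 0 0 0" --pt "0 0 0.12 0 0 0" --pt "0 0 0.12 0 0 0"

```text
clock: 18.45
position: [0.5332, 0.2478, 0.1584]
ee_rot: [-0.293, 3.119, 0.006]
force: [0.2, 0.0, 0.4]
width: 0.372
gripper_force: 0.0
```

```bash
python3 -c "
from h import *
wsnap('w8')
go(.449,-.1155,.10,186)
"
```

```text
[0.5332 0.2478 0.1584] [-0.293  3.119  0.006]
shift [-0.1111, -0.4833, -0.0749] turn [-0.0027, 0.0062, -0.0785] j [-0.2, 0.48, -0.45, 1.73, 0.25, 0.98, 1.01]
```

View pics/w8.png

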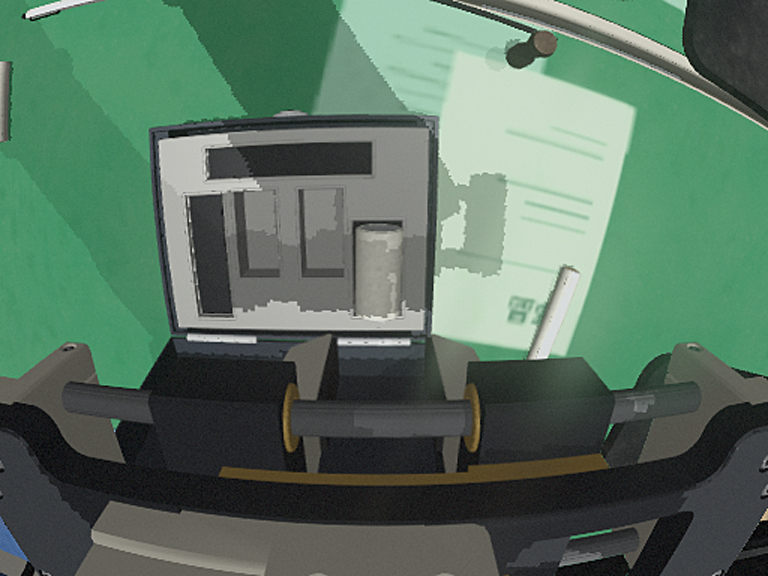

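The fat roll lies in its lane at (379,272). Next is the medium roll.

Request:
move_arm --pt "-0.015 -0.06 0 0 0 0" --pt "-0.03 -0.12 0 0 0 -0.02" --pt "-0.045 -0.18 0 0 0 -0.04" --pt "-0.06 -0.24 0 0 0 -0.06" --pt "-0.075 -0.3 0 0 0 -0.08" --claw 0

```text
clock: 19.0
position: [0.4735, 0.0192, 0.153]
ee_rot: [-0.161, 3.137, 0.001]
force: [1.0, -0.1, -0.7]
width: 0.499
gripper_force: 0.0
```

Request:
move_arm --pt "-0.018 -0.06 0 0 0 -0.01" --pt "-0.036 -0.12 -0.02 0 0 -0.01" --pt "-0.036 -0.184 -0.05 0 0 -0.01" --pt "-0.036 -0.184 -0.09 0 0 -0.01" --pt "-0.036 -0.184 -0.09 0 0 -0.01"

```text
clock: 19.5
position: [0.4444, -0.1182, 0.083]
ee_rot: [0.14, -3.134, -0.003]
force: [-1.1, 0.7, -0.0]
width: 0.499
gripper_force: 0.0
```

```bash
python3 -c "
from h import *
go(.4495,-.115,.03,185)
"
```

```text
shift [0.0067, 0.0042, -0.0706] turn [-0.0019, -0.0045, -0.0021] j [0.42, 0.39, -0.35, 2.1, 0.2, 0.69, 1.6]
```

Request:
move_arm --pt "0.006 0.004 -0.04 -0.002 -0.004 -0.002" --pt "0.006 0.004 -0.075 -0.002 -0.004 -0.002" --pt "0.006 0.004 -0.075 -0.002 -0.004 -0.002" --pt "0.006 0.004 -0.075 -0.002 -0.004 -0.002"

```text
clock: 19.9
position: [0.4523, -0.1128, 0.0308]
ee_rot: [-0.145, 3.133, -0.002]
force: [-0.0, 1.4, 0.2]
width: 0.5
gripper_force: 0.0
```

```bash
python3 -c "
from h import *
go(.4495,-.115,.008,185)
"
```

```text
shift [-0.0038, -0.0029, -0.0304] turn [0.0007, 0.0052, -0.0051] j [0.36, 0.48, -0.3, 2.14, 0.27, 0.55, 1.53]
```

Request:
move_arm --pt "-0.004 -0.003 -0.015 0 0.005 -0.005" --pt "-0.004 -0.003 -0.03 0 0.005 -0.005" --pt "-0.004 -0.003 -0.03 0 0.005 -0.005"

```text
clock: 20.2
position: [0.4486, -0.1163, 0.0067]
ee_rot: [0.134, -3.138, 0.002]
force: [-0.7, 0.6, 0.0]
width: 0.498
gripper_force: 0.0
```

Request:
move_arm --pt "0 0 0 0 0 0" --pt "0 0 0 0 0 0" --pt "0 0 0 0 0 0" --pt "0 0 0 0 0 0" --pt "0 0 0 0 0 0" --claw -1 --squeeze 20

```text
clock: 20.7
position: [0.4495, -0.1162, 0.0078]
ee_rot: [-0.134, 3.137, -0.002]
force: [0.1, 0.0, 1.4]
width: 0.233
gripper_force: 19.8
```

Request:
move_arm --pt "0 0 0 0 0 0" --pt "0 0 0.06 0 0 0" --pt "0 0 0.12 0 0 0" --pt "0 0 0.16 0 0 0" --pt "0 0 0.16 0 0 0"

```text
clock: 21.2
position: [0.4516, -0.1166, 0.1312]
ee_rot: [-0.133, 3.131, -0.005]
force: [-0.2, 0.8, -2.0]
width: 0.236
gripper_force: 19.8
```

```bash
python3 -c "
from h import *
go(.5394,.138,.12,190.7)
"
```

```text
shift [0.117, 0.3395, -0.0149] turn [0.0024, 0.0074, 0.0971] j [0.44, 0.32, -0.38, 2.05, 0.17, 0.79, 1.62]
```

Request:
move_arm --pt "0.02 0.06 0 0.002 0.007 0.02" --pt "0.04 0.12 0 0.002 0.007 0.04" --pt "0.06 0.18 0 0.002 0.007 0.06" --pt "0.08 0.24 0 0.002 0.007 0.08" --pt "0.1 0.29 0 0.002 0.007 0.097"

```text
clock: 21.7
position: [0.5238, 0.1038, 0.1263]
ee_rot: [0.296, -3.12, -0.002]
force: [0.7, -0.2, -1.9]
width: 0.234
gripper_force: 19.8
```

Request:
move_arm --pt "0.017 0.049 0 0 0 0" --pt "0.017 0.049 -0.02 0 0 0" --pt "0.017 0.049 -0.045 0 0 0" --pt "0.017 0.049 -0.045 0 0 0"

```text
clock: 22.1
position: [0.5346, 0.1373, 0.0904]
ee_rot: [0.294, -3.116, 0.0]
force: [-1.3, 0.9, -2.2]
width: 0.234
gripper_force: 19.8
```

```bash
python3 -c "
from h import *
go(.5394,.138,.07,190.7)
"
```

```text
shift [0.0064, 0.0009, -0.0272] turn [0.0013, -0.0115, -0.0011] j [-0.04, 0.52, -0.42, 1.87, 0.27, 0.83, 1.16]
```

Request:
move_arm --pt "0.006 0.001 -0.012 0.001 -0.011 0" --pt "0.006 0.001 -0.025 0.001 -0.011 0" --pt "0.006 0.001 -0.025 0.001 -0.011 0" --pt "0.006 0.001 -0.025 0.001 -0.011 0"

```text
clock: 22.5
position: [0.5415, 0.1386, 0.0751]
ee_rot: [-0.292, 3.123, 0.002]
force: [-0.3, -0.8, -1.2]
width: 0.234
gripper_force: 19.8
```

```bash
python3 -c "
from h import *
go(.5394,.138,.0612,190.7)
"
```

```text
shift [-0.0028, -0.0008, -0.0185] turn [-0.0014, 0.0049, -0.0] j [-0.05, 0.54, -0.4, 1.88, 0.29, 0.78, 1.14]
```

Request:
move_arm --pt "-0.003 -0.001 -0.008 -0.001 0.004 0" --pt "-0.003 -0.001 -0.018 -0.001 0.004 0" --pt "-0.003 -0.001 -0.018 -0.001 0.004 0" --pt "-0.003 -0.001 -0.018 -0.001 0.004 0"

```text
clock: 22.9
position: [0.5391, 0.138, 0.0613]
ee_rot: [-0.293, 3.127, 0.001]
force: [-0.5, -0.5, -1.6]
width: 0.236
gripper_force: 19.8
```

Request:
move_arm --pt "0 0 0 0 0 0" --pt "0 0 0 0 0 0" --pt "0 0 0 0 0 0" --claw -0.4

```text
clock: 23.2
position: [0.5395, 0.1382, 0.0619]
ee_rot: [-0.293, 3.126, 0.001]
force: [0.4, -0.6, -0.1]
width: 0.299
gripper_force: 0.0
```

Request:
move_arm --pt "0 0 0.03 0 0 0" --pt "0 0 0.08 0 0 0" --pt "0 0 0.13 0 0 0" --pt "0 0 0.13 0 0 0"

```text
clock: 23.6
position: [0.5421, 0.1395, 0.1642]
ee_rot: [-0.293, 3.118, 0.004]
force: [0.1, 0.3, -0.1]
width: 0.301
gripper_force: 0.0
```

```bash
python3 -c "
from h import *
go(.538,.39,.12,176)
"
```

```text
shift [-0.0055, 0.334, -0.059] turn [-0.0019, 0.0092, -0.2453] j [-0.02, 0.43, -0.45, 1.79, 0.22, 0.96, 1.2]
```

Request:
move_arm --pt "-0.002 0.06 0 0 0 -0.05" --pt "-0.004 0.12 0 0 0 -0.1" --pt "-0.005 0.18 0 0 0.005 -0.15" --pt "-0.005 0.24 0 0 0.009 -0.2" --pt "-0.005 0.3 -0.02 0 0.009 -0.232" --claw 0

```text
clock: 24.1
position: [0.5364, 0.3656, 0.1455]
ee_rot: [-0.092, -3.135, -0.005]
force: [0.8, 0.1, 0.2]
width: 0.5
gripper_force: 0.0
```

Request:
move_arm --pt "0 0.034 -0.02 0 0 0" --pt "0 0.034 -0.04 0 0 0" --pt "0 0.034 -0.04 0 0 0"

```text
clock: 24.4
position: [0.5341, 0.3876, 0.1111]
ee_rot: [-0.085, -3.129, 0.003]
force: [0.0, -1.4, -0.0]
width: 0.501
gripper_force: 0.0
```

```bash
python3 -c "
from h import *
go(.539,.39,.04,177)
wsnap('w9')
"
```

```text
shift [0.0066, 0.0033, -0.0949] turn [0.0018, -0.011, 0.0021] j [-0.47, 0.63, -0.38, 1.57, 0.25, 0.99, 0.6]
[0.5341 0.3876 0.1111] [-8.500e-02 -3.129e+00  3.000e-03]
```

View pics/w9.png

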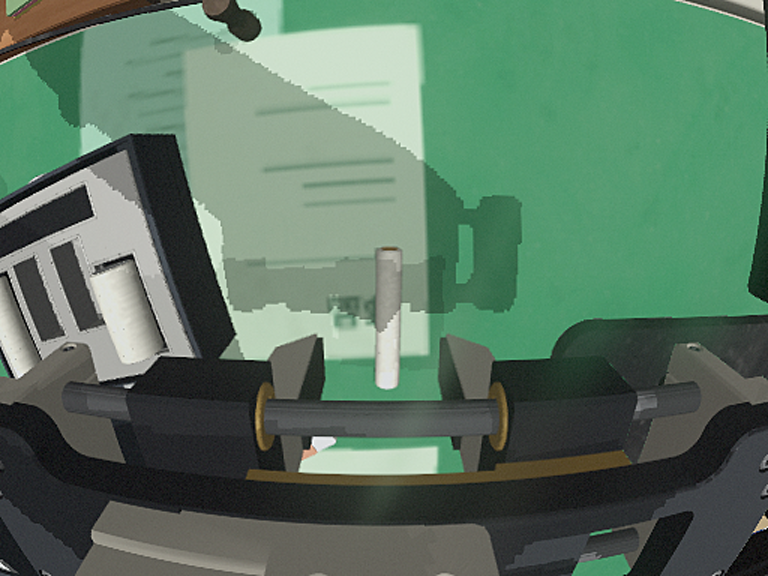

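The thin roll runs from (388,250) to (386,385), directly under the gripper. The medium roll shows in its lane at the left edge, (15,330).

```bash
python3 -c "
from h import *
print(wz('w9',388,251,.008),wz('w9',388,246,.014),wz('w9',386,386,.011))
"
```

```text
[0.5163 0.3919] [0.5118 0.392 ] [0.6079 0.386 ]
```

Request:
move_arm --pt "0.006 0.004 -0.05 0.002 -0.011 -0.008" --pt "0.006 0.004 -0.1 0.002 -0.011 -0.008" --pt "0.006 0.004 -0.11 0.002 -0.011 -0.008" --pt "0.006 0.004 -0.11 0.002 -0.011 -0.008" --pt "0.006 0.004 -0.11 0.002 -0.011 -0.008"

```text
clock: 24.95
position: [0.5413, 0.3917, 0.0337]
ee_rot: [0.102, 3.135, 0.008]
force: [0.6, 0.7, -1.0]
width: 0.5
gripper_force: 0.0
```

```bash
python3 -c "
from h import *
go(.539,.3905,.005,176.4)
"
```

```text
shift [-0.003, -0.0016, -0.0382] turn [-0.0048, 0.0051, 0.0023] j [-0.49, 0.72, -0.34, 1.63, 0.3, 0.84, 0.55]
```

Request:
move_arm --pt "-0.003 -0.0015 -0.02 -0.005 0.005 0.002" --pt "-0.003 -0.0015 -0.038 -0.005 0.005 0.002" --pt "-0.003 -0.0015 -0.038 -0.005 0.005 0.002"

```text
clock: 25.25
position: [0.5367, 0.3893, 0.0011]
ee_rot: [-0.097, -3.136, 0.006]
force: [-0.8, -0.8, -0.2]
width: 0.502
gripper_force: 0.0
```

Request:
move_arm --pt "0 0 0 0 0 0" --pt "0 0 0 0 0 0" --pt "0 0 0 0 0 0" --pt "0 0 0 0 0 0" --pt "0 0 0 0 0 0" --claw -1 --squeeze 35

```text
clock: 25.75
position: [0.538, 0.3906, 0.0034]
ee_rot: [-0.098, -3.139, 0.002]
force: [-0.5, 0.5, 1.2]
width: 0.165
gripper_force: 35.0
```

Request:
move_arm --pt "0 0 0 0 0 0" --pt "0 0 0.04 0 0 0" --pt "-0.03 0 0.09 0 0 0" --pt "-0.06 0 0.15 0 0 0" --pt "-0.1 0 0.17 0 0 0"

```text
clock: 26.25
position: [0.4642, 0.3918, 0.1347]
ee_rot: [0.1, 3.137, 0.004]
force: [0.5, 1.6, -1.2]
width: 0.158
gripper_force: 35.0
```

```bash
python3 -c "
from h import *
a=np.radians(10.7);R=np.array([[np.cos(a),-np.sin(a)],[np.sin(a),np.cos(a)]]);print(np.array([.5158,.188])+R@[-.0445,.022])
go(.4684,.2013,.12,100.7)
"
```

```text
[0.46798907 0.20135532]
shift [0.0057, -0.254, -0.0196] turn [-0.0001, 0.0037, -1.261] j [-0.52, 0.53, -0.4, 1.7, 0.24, 0.96, 0.5]
```

Request:
move_arm --pt "0 -0.03 0.02 0 0 -0.14" --pt "0 -0.06 0.02 0 0 -0.28" --pt "0 -0.1 0.02 0 0 -0.42" --pt "0 -0.14 0.02 0 0 -0.56" --pt "0 -0.18 0.02 0 0 -0.7"

```text
clock: 26.75
position: [0.4624, 0.2541, 0.1456]
ee_rot: [-1.224, -2.891, 0.002]
force: [0.1, -0.0, -1.5]
width: 0.167
gripper_force: 35.0
```

Request:
move_arm --pt "0.002 -0.03 0 0 0 -0.14" --pt "0.005 -0.073 0 0 0 -0.28" --pt "0.005 -0.073 0 0 0 -0.42" --pt "0.005 -0.073 -0.02 0 0 -0.56" --pt "0.005 -0.073 -0.06 0 0 -0.561"

```text
clock: 27.25
position: [0.4681, 0.2012, 0.102]
ee_rot: [-2.01, -2.414, -0.006]
force: [0.9, 0.1, -0.6]
width: 0.161
gripper_force: 35.0
```

Request:
move_arm --pt "0 0 0 0 0 0" --pt "0 0 0 0 0 0"

```text
clock: 27.45
position: [0.466, 0.2006, 0.1007]
ee_rot: [-2.0, -2.419, 0.003]
force: [0.4, 0.4, -1.3]
width: 0.161
gripper_force: 35.0
```

```bash
python3 -c "
from h import *
go(.4678,.2023,.075,100.7)
wsnap('w10')
"
```

```text
shift [0.0024, 0.0023, -0.0342] turn [-0.0006, -0.0034, -0.0022] j [-0.45, 0.4, -0.08, 1.99, 0.04, 0.75, -0.37]
[0.466  0.2006 0.1007] [-2.    -2.419  0.003]
```

View pics/w10.png

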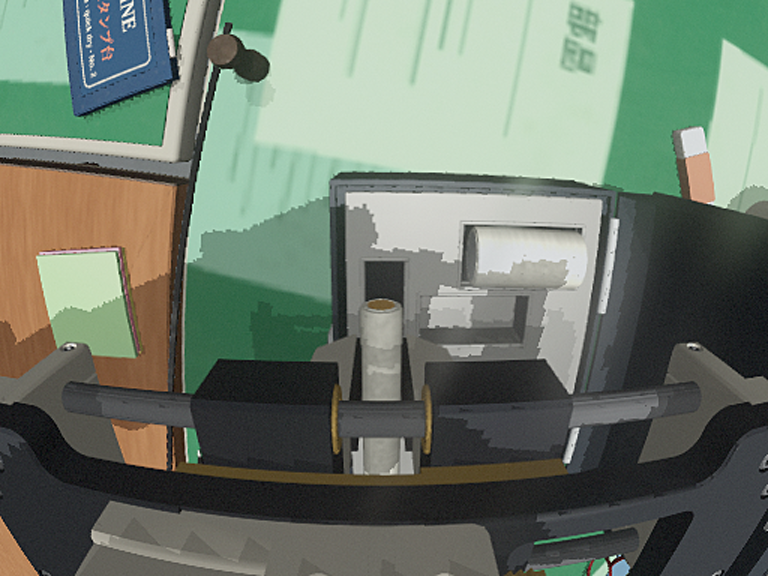

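The thin roll's end is at (380,306), and the lane's end is at (386,261) with edges at columns 364 and 409. The fat roll lies in its lane.

```bash
python3 -c "
from h import *
a=np.radians(10.7);R=np.array([[np.cos(a),-np.sin(a)],[np.sin(a),np.cos(a)]]);c=np.array([.5158,.188])
L=lambda n,p:print(n,p,'box',(R.T@(p-c)).round(4))
L('end',wz('w10',381,308,.105)); L('endtop',wz('w10',380,299,.113));L('tcp',np.array([.466,.2006]))
L('lane l',wz('w10',364,261,.058));L('lane r',wz('w10',409,262,.058))
L('fat near',wz('w10',467,255,.068));L('fat far',wz('w10',587,262,.068))
"
```

```text
end [0.4631 0.2224] box [-0.0454  0.0436]
endtop [0.4615 0.2287] box [-0.0458  0.0501]
tcp [0.466  0.2006] box [-0.0466  0.0216]
lane l [0.4541 0.2263] box [-0.0535  0.0491]
lane r [0.4749 0.2298] box [-0.0324  0.0487]
fat near [0.4988 0.2406] box [-0.0069  0.0548]
fat far [0.5584 0.2493] box [0.0532 0.0523]
```

Request:
move_arm --pt "0.0035 0.002 -0.015 0 -0.003 -0.002" --pt "0.0035 0.002 -0.03 0 -0.003 -0.002" --pt "0.0035 0.002 -0.034 0 -0.003 -0.002" --pt "0.0035 0.002 -0.034 0 -0.003 -0.002"

```text
clock: 27.9
position: [0.4686, 0.2018, 0.0743]
ee_rot: [-2.005, -2.418, -0.0]
force: [0.3, 0.1, -0.7]
width: 0.161
gripper_force: 35.0
```

```bash
python3 -c "
from h import *
go(.4685,.2019,.0603,100.7)
"
```

```text
shift [-0.0001, 0.0001, -0.0187] turn [-0.0006, -0.0004, 0.0006] j [-0.45, 0.44, -0.08, 2.01, 0.05, 0.69, -0.38]
```

Request:
move_arm --pt "0 0 -0.01 0 0 0" --pt "0 0 -0.0187 0 0 0" --pt "0 0 -0.0187 0 0 0"

```text
clock: 28.2
position: [0.4685, 0.2019, 0.0601]
ee_rot: [-2.005, -2.418, -0.0]
force: [-0.6, 0.6, -1.1]
width: 0.162
gripper_force: 35.0
```

Request:
move_arm --pt "0 0 0 0 0 0" --pt "0 0 0 0 0 0" --pt "0 0 0 0 0 0" --claw -0.4

```text
clock: 28.5
position: [0.4694, 0.2023, 0.0614]
ee_rot: [2.005, 2.418, 0.004]
force: [-0.9, -0.4, 0.6]
width: 0.297
gripper_force: 0.0
```

Request:
move_arm --pt "0 0 0.03 0 0 0" --pt "0 0 0.08 0 0 0" --pt "0 0 0.14 0 0 0" --pt "-0.03 0 0.2 0 0 0" --pt "-0.06 0 0.2 0 0 0"

```text
clock: 29.0
position: [0.4268, 0.2039, 0.2167]
ee_rot: [2.004, 2.415, 0.018]
force: [-0.3, 1.4, -0.6]
width: 0.301
gripper_force: 0.0
```

```bash
python3 -c "
from h import *
z=wsnap('w11')
t=snap('top','top1')
a=t[0][140:240,160:300]
b=cv2.resize(z[0][60:380,60:480],(560,427))
a=cv2.resize(a,None,fx=4,fy=4,interpolation=cv2.INTER_CUBIC)[:, :]
im=np.zeros((600,800,3),np.uint8); a=cv2.resize(a,(360,257)); b=cv2.resize(z[0],(440,330)); 
im[:257,:360]=a; im[:330,360:]=b
cv2.imwrite('pics/m.png',im[:330,:,::-1])
"
```

```text
[0.4268 0.2039 0.2167] [2.004 2.415 0.018]
```

View pics/m.png

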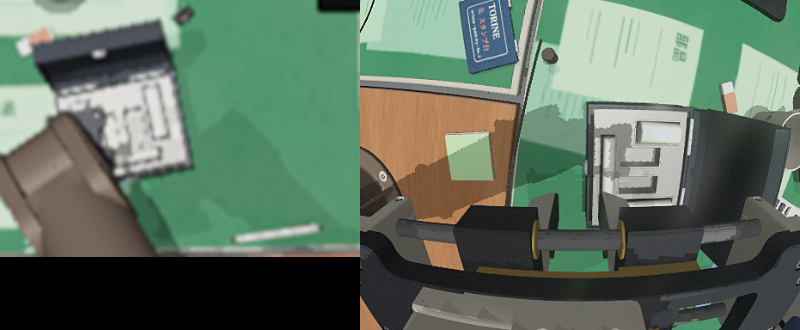

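The thin roll shows in the cross lane. I'll check all three rolls by depth in the box frame.

```bash
cat >> h.py <<'E'
def wcloud(f):
    z=np.load('pics/%s.npz'%f); c=calibration('wrist'); M=np.array(c['mount']); d=z['d']
    v,u=np.mgrid[:384,:512]; a=np.stack([u-c['cx'],v-c['cy']],-1); r=np.hypot(a[...,0],a[...,1])+1e-9; t=r/c['fx']
    P=np.concatenate([a/r[...,None]*np.tan(t)[...,None],np.ones_like(r)[...,None]],-1)*d[...,None]
    R=Ro.from_rotvec(z['r']).as_matrix(); return (P@M[:3,:3].T+M[:3,3])@R.T+z['p'], d>0
E
python3 -c "
from h import *
a=np.radians(10.7);R=np.array([[np.cos(a),-np.sin(a)],[np.sin(a),np.cos(a)]]);c=np.array([.5158,.188])
z=np.load('pics/top1.npz')
for n,(P,m) in dict(w11=wcloud('w11'),top=(cloud('top',z['d']),z['d']>0)).items():
    Q=P[m]; b=(Q[:,:2]-c)@R; zz=Q[:,2]
    for k,(x,y,hx,hy) in dict(fat=(.022,.053,.034,.016),mid=(.014,-.053,.043,.015),thin=(-.0445,0,.012,.053)).items():
        s=(abs(b[:,0]-x)<hx)&(abs(b[:,1]-y)<hy)&(zz>.0615)&(zz<.1)
        if s.sum()>5: print(n,k,s.sum(),'x',np.percentile(b[s,0],[3,50,97]).round(4),'y',np.percentile(b[s,1],[3,50,97]).round(4),'z',np.percentile(zz[s],[50,95]).round(4))
"
```

```text
w11 fat 1211 x [-0.0043  0.0188  0.0457] y [0.0417 0.0556 0.0668] z [0.0772 0.0798]
w11 mid 341 x [-0.0112  0.019   0.0475] y [-0.0472 -0.0447 -0.0427] z [0.069  0.0727]
w11 thin 951 x [-0.0502 -0.0433 -0.035 ] y [-0.0247  0.0127  0.0463] z [0.07  0.072]
top fat 21 x [0.0251 0.0445 0.0515] y [0.0397 0.0513 0.0658] z [0.0733 0.0797]
top mid 115 x [-0.0208  0.0147  0.0497] y [-0.0655 -0.0554 -0.0428] z [0.0705 0.0777]
top thin 73 x [-0.0543 -0.0428 -0.0347] y [-0.045  -0.0141  0.0126] z [0.0674 0.0733]
```

All three rolls are seated, with the expected top heights and centres. For the lid, I'll rotate the tool, pass over the top and come down behind it.

Request:
move_arm --pt "0 0 0.04 0 0 0.14" --pt "0 0 0.1 0 0 0.28" --pt "0 0 0.1 0 0 0.42" --pt "0 0 0.1 0 0 0.56" --pt "0 0 0.1 0 0 0.7" --claw -1

```text
clock: 29.6
position: [0.4246, 0.202, 0.286]
ee_rot: [-0.997, -2.979, -0.003]
force: [-0.2, -0.4, -0.1]
width: 0.005
gripper_force: 0.0
```

Request:
move_arm --pt "0.02 0 0 0 0 0.14" --pt "0.06 0 0 0 0 0.28" --pt "0.1 -0.01 0 0 0 0.42" --pt "0.14 -0.02 0 0 0 0.56" --pt "0.18 -0.02 0 0 0 0.7"

```text
clock: 30.1
position: [0.5608, 0.1854, 0.2854]
ee_rot: [0.134, -3.137, -0.0]
force: [0.0, -0.9, 0.4]
width: 0.007
gripper_force: 0.0
```

```bash
python3 -c "
from h import *
go(.681,.1885,.28,190.7)
Q,m=wcloud('w6');z=np.load('pics/top0.npz');P=cloud('top',z['d']);P=P[z['d']>0]
a=np.radians(10.7);R=np.array([[np.cos(a),-np.sin(a)],[np.sin(a),np.cos(a)]]);b=(P[:,:2]-[.5158,.188])@R
s=(b[:,0]>.06)&(b[:,0]<.16)&(abs(b[:,1])<.08)&(P[:,2]>.17)&(P[:,2]<.25);print('lid top x',np.percentile(b[s,0],[2,50,98]),np.percentile(P[s,2],[50,98]))
s=(b[:,0]>.14)&(b[:,0]<.24)&(b[:,1]>-.14)&(b[:,1]<.08)&(P[:,2]>.1);print('behind',s.sum(),P[s][:5])
"
```

```text
shift [0.1602, 0.0041, -0.0072] turn [-0.0, -0.0016, 0.0965] j [-0.26, 0.35, -0.21, 1.56, 0.08, 1.24, 1.18]
lid top x [0.09523118 0.10940531 0.12369147] [0.19116794 0.2000598 ]
behind 0 []
```

Request:
move_arm --pt "0.06 0 0 0 0 0.05" --pt "0.12 0.002 0 0 0 0.096" --pt "0.162 0.004 0 0 0 0.096" --pt "0.162 0.004 0 0 0 0.096" --pt "0.162 0.004 0 0 0 0.096"

```text
clock: 30.6
position: [0.6809, 0.1899, 0.2844]
ee_rot: [0.284, -3.125, -0.001]
force: [-1.5, 0.3, 0.3]
width: 0.001
gripper_force: 0.0
```

Request:
move_arm --pt "0 0 -0.06 0 0 0" --pt "0 0 -0.12 0 0 0" --pt "0 0 -0.135 0 0 0" --pt "0 0 -0.135 0 0 0"

```text
clock: 31.0
position: [0.679, 0.1898, 0.1836]
ee_rot: [0.286, -3.124, -0.0]
force: [-0.3, -0.4, 1.0]
width: 0.004
gripper_force: 0.0
```

```bash
python3 -c "
from h import *
for x,z in((.1255,.181),(.1065,.187),(.0865,.190),(.0665,.189),(.0468,.1865)): go(.5214+.9826*x,.1585+.1857*x,z,190.7)
"
```

```text
shift [-0.0457, -0.0106, -0.0035] turn [0.0002, -0.0047, 0.0042] j [-0.23, 0.61, -0.2, 1.38, 0.12, 1.16, 1.31]
shift [-0.0706, -0.0154, 0.0045] turn [0.0002, -0.0047, 0.0042] j [-0.23, 0.61, -0.2, 1.38, 0.12, 1.16, 1.31]
shift [-0.0968, -0.0203, 0.0085] turn [0.0002, -0.0047, 0.0042] j [-0.23, 0.61, -0.2, 1.38, 0.12, 1.16, 1.31]
shift [-0.123, -0.0253, 0.0072] turn [0.0002, -0.0047, 0.0042] j [-0.23, 0.61, -0.2, 1.38, 0.12, 1.16, 1.31]
shift [-0.1488, -0.0301, 0.0039] turn [0.0002, -0.0047, 0.0042] j [-0.23, 0.61, -0.2, 1.38, 0.12, 1.16, 1.31]
```

Now I'll push slowly along the arc.

Request:
move_arm --pt "-0.023 -0.005 0 0 0 0" --pt "-0.034 -0.008 -0.002 0 0 0" --pt "-0.046 -0.01 -0.002 0 0 0" --pt "-0.058 -0.013 0.001 0 0 0" --pt "-0.07 -0.015 0.004 0 0 0"

```text
clock: 31.5
position: [0.6284, 0.179, 0.1892]
ee_rot: [-0.285, 3.128, 0.003]
force: [2.8, -0.2, 1.2]
width: 0.006
gripper_force: 1.1
```

Request:
move_arm --pt "-0.013 -0.0025 0.002 0 0 0" --pt "-0.026 -0.005 0.004 0 0 0" --pt "-0.039 -0.0075 0.004 0 0 0" --pt "-0.052 -0.01 0.003 0 0 0" --pt "-0.065 -0.0125 0.001 0 0 0"

```text
clock: 32.0
position: [0.5784, 0.1693, 0.1884]
ee_rot: [0.285, -3.127, -0.002]
force: [0.5, 1.3, 2.0]
width: 0.005
gripper_force: 0.8
```

```bash
python3 -c "
from h import *
for x,z in((.0468,.187),(.0343,.1835),(.0217,.178),(.0130,.1735),(.0043,.168),(-.0063,.160),(-.0207,.146)): go(.5214+.9826*x,.1585+.1857*x,z,190.7)
"
```

```text
shift [-0.0146, -0.0028, -0.0018] turn [-0.0009, -0.0017, 0.0047] j [-0.21, 0.45, -0.22, 1.66, 0.11, 1.05, 1.28]
shift [-0.031, -0.0059, -0.0065] turn [-0.0009, -0.0017, 0.0047] j [-0.21, 0.45, -0.22, 1.66, 0.11, 1.05, 1.28]
shift [-0.0475, -0.009, -0.0138] turn [-0.0009, -0.0017, 0.0047] j [-0.21, 0.45, -0.22, 1.66, 0.11, 1.05, 1.28]
shift [-0.0589, -0.0112, -0.0198] turn [-0.0009, -0.0017, 0.0047] j [-0.21, 0.45, -0.22, 1.66, 0.11, 1.05, 1.28]
shift [-0.0703, -0.0134, -0.0272] turn [-0.0009, -0.0017, 0.0047] j [-0.21, 0.45, -0.22, 1.66, 0.11, 1.05, 1.28]
shift [-0.0842, -0.016, -0.0378] turn [-0.0009, -0.0017, 0.0047] j [-0.21, 0.45, -0.22, 1.66, 0.11, 1.05, 1.28]
shift [-0.1031, -0.0195, -0.0565] turn [-0.0009, -0.0017, 0.0047] j [-0.21, 0.45, -0.22, 1.66, 0.11, 1.05, 1.28]
```

Contact forces are small. I'll continue the arc.

Request:
move_arm --pt "-0.0146 -0.0028 -0.002 0 0 0" --pt "-0.023 -0.0045 -0.004 0 0 0" --pt "-0.031 -0.006 -0.0065 0 0 0" --pt "-0.04 -0.0075 -0.01 0 0 0" --pt "-0.0475 -0.009 -0.014 0 0 0"

```text
clock: 32.5
position: [0.5432, 0.1626, 0.1777]
ee_rot: [0.285, -3.127, -0.002]
force: [0.6, 0.2, 0.8]
width: 0.005
gripper_force: 0.4
```

Request:
move_arm --pt "-0.0114 -0.0022 -0.006 0 0 0" --pt "-0.0228 -0.0044 -0.0134 0 0 0" --pt "-0.0367 -0.007 -0.024 0 0 0" --pt "-0.0556 -0.0105 -0.0427 0 0 0" --pt "-0.0556 -0.0105 -0.0427 0 0 0"

```text
clock: 33.0
position: [0.4989, 0.1539, 0.1442]
ee_rot: [0.286, -3.123, 0.0]
force: [0.1, 0.8, 0.3]
width: 0.002
gripper_force: 0.0
```

```bash
cat > lid.py <<'E'
from h import *
import sys
snap('scene','s%s'%sys.argv[1]); d=np.load('pics/s%s.npz'%sys.argv[1])['d']; P=cloud('scene',d)[d>0]
a=np.radians(10.7);R=np.array([[np.cos(a),-np.sin(a)],[np.sin(a),np.cos(a)]]);b=(P[:,:2]-[.5158,.188])@R
for lo,hi in((-.07,-.05),(-.04,-.02),(0,.02),(.04,.06),(.08,.1)):
    s=(b[:,0]>lo)&(b[:,0]<hi)&(b[:,1]>.03)&(b[:,1]<.085)&(P[:,2]>.05)&(P[:,2]<.21)
    print(lo,s.sum(),np.percentile(P[s,2],[10,50,95]).round(4) if s.sum()>3 else '')
E
python3 lid.py 1
```

```text
-0.07 187 [0.0551 0.119  0.1358]
-0.04 21 [0.0545 0.0556 0.2089]
0 44 [0.0537 0.0618 0.0752]
0.04 9 [0.0533 0.0555 0.0597]
0.08 0
```

The lid is sinking. I'll lift clear and wait.

Request:
move_arm --pt "0 0 0.05 0 0 0" --pt "0 0 0.1 0 0 0" --pt "0 0 0.13 0 0 0" --pt "0 0 0.13 0 0 0" --pt "0 0 0.13 0 0 0"

```text
clock: 33.55
position: [0.5027, 0.155, 0.2441]
ee_rot: [-0.285, 3.128, 0.002]
force: [0.6, 0.3, -0.8]
width: 0.005
gripper_force: 0.0
```

Request:
move_arm --pt "0 0 0 0 0 0" --pt "0 0 0 0 0 0" --pt "0 0 0 0 0 0" --pt "0 0 0 0 0 0" --pt "0 0 0 0 0 0"

```text
clock: 34.05
position: [0.502, 0.1549, 0.2433]
ee_rot: [0.285, -3.127, -0.002]
force: [0.7, -0.4, -0.5]
width: 0.007
gripper_force: 0.0
```

Request:
move_arm --pt "0 0 0 0 0 0" --pt "0 0 0 0 0 0" --pt "0 0 0 0 0 0" --pt "0 0 0 0 0 0" --pt "0 0 0 0 0 0"

```text
clock: 34.55
position: [0.5021, 0.1549, 0.2435]
ee_rot: [0.285, -3.127, -0.002]
force: [-0.4, 0.2, 0.2]
width: 0.007
gripper_force: 0.0
```

Request:
move_arm --pt "0 0 0 0 0 0" --pt "0 0 0 0 0 0" --pt "0 0 0 0 0 0" --pt "0 0 0 0 0 0" --pt "0 0 0 0 0 0"

```text
clock: 35.05
position: [0.5021, 0.1549, 0.2435]
ee_rot: [0.285, -3.127, -0.002]
force: [0.9, 0.1, 0.5]
width: 0.006
gripper_force: 0.0
```

```bash
python3 lid.py 2; python3 -c "
from h import *
wsnap('w12')
P,m=wcloud('w12');P=P[m]
a=np.radians(10.7);R=np.array([[np.cos(a),-np.sin(a)],[np.sin(a),np.cos(a)]]);b=(P[:,:2]-[.5158,.188])@R
for x in(-.06,-.03,0,.03,.06):
  s=(abs(b[:,0]-x)<.006)&(abs(b[:,1])<.08)&(P[:,2]<.13)
  if s.sum()>3: print(x,s.sum(),np.percentile(P[s,2],[10,50,90]).round(4))
"
```

```text
-0.07 68 [0.0611 0.0853 0.0876]
-0.04 41 [0.0848 0.0859 0.0869]
0 35 [0.0851 0.0858 0.0876]
0.04 40 [0.0846 0.0858 0.087 ]
0.08 0 
[0.502  0.1549 0.2435] [ 2.850e-01 -3.127e+00 -2.000e-03]
-0.06 1629 [0.0885 0.0895 0.0904]
-0.03 1541 [0.0885 0.0894 0.0903]
0 1400 [0.0886 0.0895 0.0907]
0.03 1314 [0.0886 0.0895 0.0904]
0.06 580 [0.0886 0.0894 0.0903]
```

The lid is flat at 88–89 mm across its width, so it is shut, and the gripper is clear.

```bash
python3 -c "
from cell import ticket
print(ticket.sign_off())"
```

```text
the job is handed in; nothing more can be done
None
```

The petty-cash box is made up and handed in at about 35 s of the 147 s limit: book flat on the floor, tray on its ledges with the cross lane at the lock side, each roll in its own lane, lid shut and gripper clear; the sign-off returned no verdict.

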